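# Clear a cracked dish off the hotplate with the scraper

### The arm

A 7-joint arm with a two-finger parallel gripper is mounted at the origin on a cart in front of the work surface, level with it; the furniture and walls round the work are solid. World frame = base frame: x ahead of the robot, y to its left, z up, the work surface at z = 0. Lengths are in m, angles in rad, forces in N, time in s.
With the tool pointing down it reaches from about 0.425 to 0.925 m from the base axis. Payload 6.8 kg.
Tool frame: the origin (TCP) lies on the centre line of the jaws, within the pads' length; the fingertips stand 19 mm ahead of it and the grasp point (between the pads) is the TCP; z points along the fingers, y is the line along which they close (so a half turn about z gives the same grasp; the last joint's range is limited). The gripper opens to 85 mm and grips with 20 to 120 N. Pads are 22 mm wide; open, the fingers measure 114 mm over their backs; the gripper's body (76 mm by 85 mm) begins 54 mm behind the grasp point. The pads swing forward as they close: fully open they stand 13 mm farther back than shut.
Start: joints at [-1.243, 0.477, 0.022, 1.555, -0.011, 1.109, -0.083], TCP at [0.285, 0.612, 0.229] pointing down, gripper open.
Joint ranges: [-2.96, 2.96], [-0.34, 2.1], [-1.41, 1.46], [0.24, 2.44], [-1.37, 4.51], [0.17, 1.92], [-2.96, 2.96]. Speed limits (rad/s): [2.39, 2.39, 3.14, 3.14, 3.14, 3.14, 3.14].

### API

Orientations are given as a unit quaternion [x, y, z, w].
In Python, from cell import r, snapshot, camera_model, workorder gives the robot as it stands. The module is installed in compiled form; this text tells all that it offers.
- The arm moves only by the tool apply_moves, never from a script. Its arguments are lists of equal length, an entry for each row: "delta_pos": the shift along the tool's x, y, z in m, a list of three; "turn": the turn about the tool's z in degrees. In form: {"delta_pos": [[dx, dy, dz], ...], "turn": [turn, ...]}. A call has exactly 5 rows; each row shifts and turns the commanded pose from where the row before left it, along the tool's axes as they then stand; what a row does not reach is not made up. A row lasts 1/12 s, in which the tool goes at most 41.7 mm and 7.16 degrees, less where a joint would pass 70% of its speed; a pose out of reach is approached as far as the arm can. A call with a gripper value outside its range is refused whole. "hand" is the opening, from 0 (shut) to 1 (fully open), set as the call begins (left out, the last holds). The fingers move at their own pace and stop on an object; "squeeze" is the grip in N (left out, the last holds). Time passes only in rows, so rows that do not move let the fingers close, or fill a call up. It gives the time, the measured TCP pose, the force, the opening and the grip force at its end, in the units of the state.
- r.get_obs(): the state, without advancing time (a new reading comes with each control period).
- snapshot(name): name is "scene" or "top"; returns (picture, depth): 400x640x3 uint8, red, green, blue; 400x640 float32, m along the optical axis (not along the pixel's ray), 0 where there is no reading.
- camera_model(name): a dict with "mtx" (3x3 intrinsics, pixels), "cam_to_world" (4x4, takes a point from camera to world coordinates). Camera axes: x right, y down, z forward; pixel columns grow to the right and rows downward; lengths in m; the calibration is good to about 2 mm. A picture is of the moment at which its call begins. camera_model takes no time and is no camera call.
- workorder.finish_job(): hands the job in; it is judged then, once.
The state is a dict: "clock": time; "qpos": joint angles; "dq": joint speeds; "tau": joint torques, N m; "tcp_pos": TCP position; "orientation": TCP orientation; "force": force on the tool from outside, world axes, zero at the start; "moment": the same for the moment, N m; "opening": opening from 0.0 (shut) to 1.0 (fully open); "finger_force": force on a finger pad.
Only numpy, scipy, OpenCV 4.12 (cv2) and the standard library are available. Lean on these libraries where they do the work, as an engineer would, in place of code of your own. Each camera call takes 0.05 s, during which the arm holds its last target. There are 200 camera calls.

### The job

A porcelain dish has cracked on the hotplate. Switch the hotplate off at its rotary main switch first, then take the scraper from its stand and sweep all three broken pieces off the plate into the steel pan at its right end, never touching the pieces with anything but the scraper. Leave the small amber bottle standing where it is and disturb nothing else on the bench, and put the scraper back upright in its stand.

Things in the scene. Friction and masses are not known exactly. Their poses are not given: they have to be found in the camera images.
- hotplate: white hotplate, fixed. Origin on the bench under the middle of its plate; x to its back, y to its left, z up. Bare dark steel plate 220 (x) by 264 mm (y), no rims, top at z = 92 mm, right edge at y = -132 mm. A console 72 mm wide along its left end (y 134 to 206, top z = 88 mm) slopes down 25 degrees at the front and carries the main switch there
- guard_lip (a point): steel wire burn guard fixed over the rear half of the plate; this point: middle of the underside of its front lip, a 10 mm bar 280 mm long along y, 235 mm above the plate and 30 mm behind the plate's middle. From the lip its wire canopy rises to z = 372 mm at the upright wire back, 122 mm behind the plate's middle; posts there at y = +-140 mm; front and ends open. Axes as the hotplate's
- switch_grip (a point): grip point of the main switch, a black bar handle 52 mm long and 13 mm thick, 40 mm proud of the sloped panel; on its turning axis, 11 mm below its top, 29 mm out from the panel. z points straight out of the panel along the turning axis, x along the bar to its marked nose, y across the bar
- main_switch (a joint): main switch: 0 = off (nose at 11 o'clock seen from the front), 1.05 rad = on (nose at 1 o'clock); it snaps into either detent; grows clockwise as seen from outside, so off is anticlockwise
- pan: stainless catch pan, fixed on the bench against the hotplate's right end, inside 220 mm (x) by 120 mm (y). Origin: centre of its underside; axes as the hotplate's; floor 3 mm thick; side next to the hotplate 58 mm high, tucked under the plate's edge, ends 74 mm, outer (right) side 112 mm high
- stand: grey scraper stand, fixed on the bench, 136 x 64 mm, 40 mm high. Origin: centre of its underside. A slot 7 mm wide along its x, open at the top with chamfered lips, bottom 6 mm above the bench, 110 mm long
- scraper: scraper: steel blade 95 mm wide (x), 4 mm thick (y), 55 mm high, under a wooden grip block 64 x 22 x 58 mm that reaches from 50 to 108 mm above the edge. Origin: middle of the blade's lower edge; z up from the edge to the block. It stands upright, edge down, in the stand's slot; it may lean up to 0.1 rad sideways there
- piece_a: broken piece of a white porcelain dish, lying right way up on the plate: flat floor 5 mm thick, shaped like a slice of cake, with a 4 mm thick, 20 mm high upright rim along its curved side. Origin: underside, at the middle of the floor's area; z up. About 74 mm long; no point is more than 41 mm from the origin
- piece_b: broken piece of a white porcelain dish, lying right way up on the plate: flat floor 5 mm thick, shaped like a slice of cake, with a 4 mm thick, 20 mm high upright rim along its curved side. Origin: underside, at the middle of the floor's area; z up. About 80 mm long; no point is more than 41 mm from the origin
- piece_c: broken piece of a white porcelain dish, lying right way up on the plate: flat floor 5 mm thick, shaped like a slice of cake, with a 4 mm thick, 20 mm high upright rim along its curved side. Origin: underside, at the middle of the floor's area; z up. About 73 mm long; no point is more than 41 mm from the origin
- amber_bottle: small amber bottle, 31 mm across, 72 mm high, loose, standing on the plate near its left end, front or back; origin at the centre of its underside
- clear_bottle: clear bottle with white cap, 45 mm across, 118 mm high, loose on the bench; origin at the centre of its underside. Leave alone
- pen: marker pen 134 mm long, 15 mm thick, lying loose on the bench; origin at its underside, middle. Leave alone
Not all that is in view belongs to the job. What is shaped like the piece_c but black is not meant.

How it is judged:
By the outcome, as a careful person would: the job done as asked, in the order asked, and still so for the second after the job is handed in, with the robot touching nothing.
It also fails if it takes over 69 s, if anything falls off the work surface, if the arm or the gripper's body presses on something with over 40 N, if the wrist force passes 120 N, or if a joint passes its speed limit or range.

## Working session

There is one attempt and no reset: what is moved stays moved. The work goes in short steps, Python scripts to look and compute and a tool call to move; the robot and the scene stay as the last step left them, time stands still between calls to the robot, and variables do not carry over. Pictures are saved under pics/ and viewed, at most 10 in all, crops included, and the job is handed in when it is done.

Besides the shell and the picture viewer there is one more tool, called after ">>>" as name([rows], argument=value, ...), one row to a line, values as JSON. apply_moves: Moves the arm, as the interface text tells. Its arguments: {"type":"object","properties":{"delta_pos":{"type":"array","items":{"type":"array","items":{"type":"number"}}},"turn":{"type":"array","items":{"type":"number"}},"hand":{"type":"number"},"squeeze":{"type":"number"}},"required":["delta_pos","turn"]}

```bash
mkdir -p pics
python3 - <<'E'
from cell import r,snapshot,camera_model
import cv2,numpy as np
o=r.get_obs();print({k:np.round(v,3) for k,v in o.items()})
for n in("scene","top"):
    p,d=snapshot(n);np.savez(f"{n}0.npz",p=p,d=d);cv2.imwrite(f"pics/{n}0.png",p[:,:,::-1]);m=camera_model(n);print(n,np.round(m["mtx"],1).tolist(),np.round(m["cam_to_world"],3).tolist())
E
```

```text
{'clock': np.float64(0.0), 'qpos': array([-1.243,  0.478,  0.022,  1.556, -0.011,  1.109, -0.083]), 'dq': array([ 0.   , -0.001,  0.   ,  0.   , -0.002, -0.002, -0.   ]), 'tau': array([ 0.0000e+00, -5.9645e+01,  1.6080e+00, -2.8119e+01,  1.2000e-02,
        9.0000e-03, -0.0000e+00]), 'tcp_pos': array([0.285, 0.611, 0.228]), 'orientation': array([ 0.216,  0.976, -0.001, -0.   ]), 'force': array([ 0.313,  0.462, -0.081]), 'moment': array([ 0.012, -0.016,  0.007]), 'finger_force': np.float64(0.0), 'opening': np.float64(1.001)}
scene [[366.9, 0.0, 320.8], [0.0, 366.9, 199.8], [0.0, 0.0, 1.0]] [[0.759, -0.471, 0.449, 0.099], [-0.651, -0.557, 0.516, -0.258], [0.007, -0.684, -0.729, 0.837], [0.0, 0.0, 0.0, 1.0]]
top [[485.9, 0.0, 324.0], [0.0, 485.9, 196.7], [0.0, 0.0, 1.0]] [[0.005, -0.983, 0.183, 0.241], [-1.0, -0.002, 0.014, 0.169], [-0.014, -0.183, -0.983, 1.567], [0.0, 0.0, 0.0, 1.0]]
```

View pics/scene0.png

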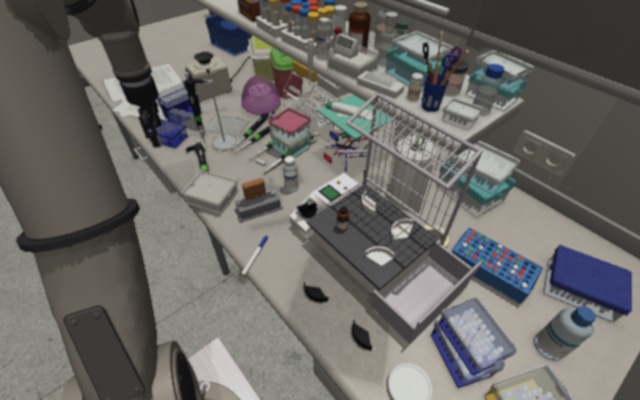

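View pics/top0.png

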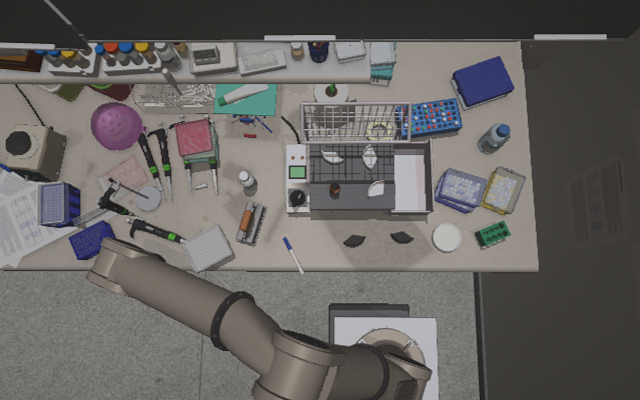

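The scene view shows the hotplate with its wire guard around (390,230), the stand and scraper at (256,197) and black decoys at (315,292) and (361,335). The top view shows the plate at (352,180), white pieces at (332,157), (369,157) and (376,188), the amber bottle at (335,190), the switch at (297,198) and the stand at (250,222).

```bash
cat > h.py <<'E'
import numpy as np,cv2
from cell import r,snapshot,camera_model
def cloud(n,d):
    m=camera_model(n);K=m["mtx"];T=np.array(m["cam_to_world"]);v,u=np.mgrid[:400,:640]
    P=np.stack([(u-K[0][2])/K[0][0]*d,(v-K[1][2])/K[1][1]*d,d],-1)
    return P@T[:3,:3].T+T[:3,3]
def ray(n,uv,z):
    m=camera_model(n);K=np.array(m["mtx"]);T=np.array(m["cam_to_world"]);uv=np.atleast_2d(uv).astype(float)
    q=np.c_[uv,np.ones(len(uv))]@np.linalg.inv(K).T@T[:3,:3].T
    return T[:3,3]+q*((z-T[2,3])/q[:,2])[:,None]
def proj(n,P):
    m=camera_model(n);K=np.array(m["mtx"]);T=np.array(m["cam_to_world"])
    c=(np.atleast_2d(P)-T[:3,3])@T[:3,:3];c=c@K.T;return c[:,:2]/c[:,2:]
E
python3 - <<'E'
from h import *
a=np.load("top0.npz");b=np.load("scene0.npz")
A=cv2.resize(a["p"][90:260,225:445],None,fx=3.6,fy=3.5,interpolation=cv2.INTER_CUBIC);cv2.imwrite("pics/t1.png",A[:,:,::-1])
B=cv2.resize(b["p"][140:340,220:480],None,fx=3,fy=3,interpolation=cv2.INTER_CUBIC);cv2.imwrite("pics/s1.png",B[:,:,::-1])
C=cloud("top",a["d"])
for uv in [(352,185),(345,200),(413,180),(430,180),(297,198),(335,190),(376,188),(332,157),(369,157),(250,222),(245,215),(330,240),(306,103),(390,103),(352,139)]:
    print(uv,np.round(C[uv[1],uv[0]],3))
E
```

```text
(352, 185) [0.552 0.104 0.093]
(345, 200) [0.505 0.125 0.094]
(413, 180) [ 0.589 -0.101  0.001]
(430, 180) [ 0.571 -0.14   0.081]
(297, 198) [0.509 0.273 0.105]
(335, 190) [0.524 0.157 0.155]
(376, 188) [0.541 0.03  0.101]
(332, 157) [0.641 0.166 0.097]
(369, 157) [0.642 0.05  0.092]
(250, 222) [0.437 0.418 0.086]
(245, 215) [0.455 0.43  0.109]
(330, 240) [0.391 0.171 0.001]
(306, 103) [0.709 0.234 0.376]
(390, 103) [0.707 0.017 0.381]
(352, 139) [ 0.73   0.099 -0.001]
```

View pics/t1.png

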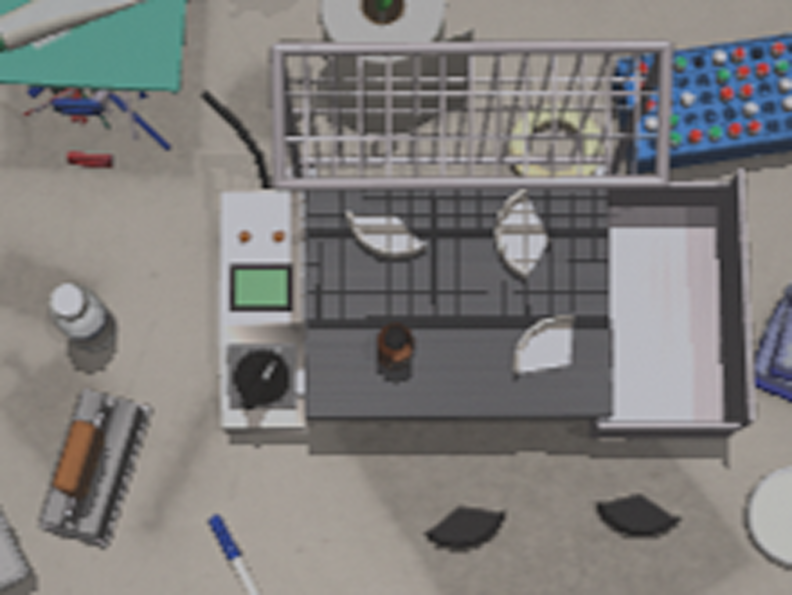

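View pics/s1.png

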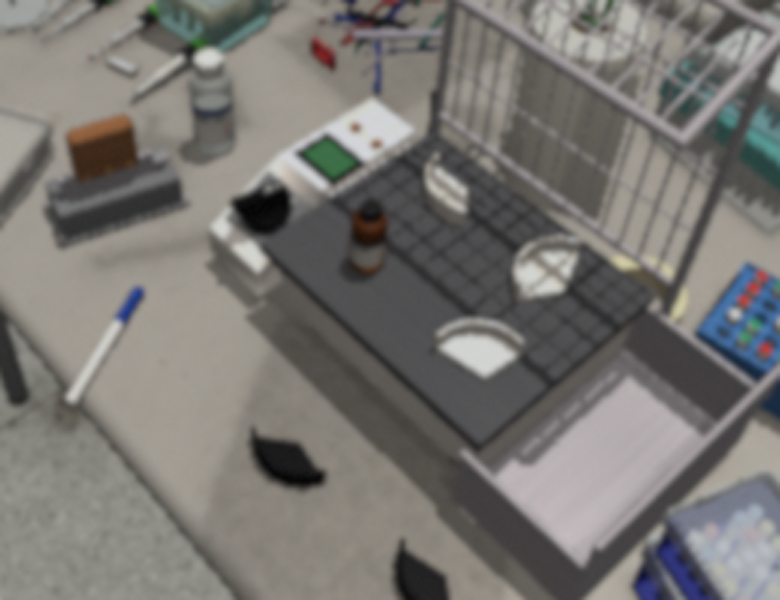

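Run:
```python
from h import *
np.set_printoptions(precision=4,suppress=True)
# plate edges by rays at z=.092
px=lambda x,y:(x/3.6+225-.36,y/3.5+90-.36)
c=ray("top",[px(306,417),px(609,417),px(305,190),px(609,190)],.092);print("plate fl fr rl rr",c[:,:2])
print("scene corners fl,fr,rr,rl",ray("scene",[(x/3+220-.33,y/3+140-.33) for x,y in((262,238),(480,446),(655,300),(428,142))],.092)[:,:2])
a=np.load("top0.npz");b=np.load("scene0.npz")
for n,q in(("top",a),("scene",b)):
    C=cloud(n,q["d"]);p=q["p"].astype(int);z=C[...,2]
    box=lambda x0,x1,y0,y1,z0,z1:(C[...,0]>x0)&(C[...,0]<x1)&(C[...,1]>y0)&(C[...,1]<y1)&(z>z0)&(z<z1)&(q["d"]>0)
    M=box(.43,.75,-.04,.25,.085,.1)
    print(n,"plate z",np.median(z[M]),"ext",[np.percentile(C[M][:,i],[.5,99.5]) for i in(0,1)])
    dark=p.max(2)<90
    # white pieces
    w=((p.min(2)>110)&box(.45,.75,-.03,.22,.085,.125)).astype(np.uint8)
    k,l,s,ce=cv2.connectedComponentsWithStats(cv2.morphologyEx(w,cv2.MORPH_CLOSE,np.ones((3,3))))
    for i in range(1,k):
        if s[i,4]>15:
            Q=C[(l==i)&(w>0)];print(" white",ce[i],s[i,4],"mean",Q.mean(0),"min",Q.min(0),"max",Q.max(0))
    am=box(.45,.75,.1,.22,.11,.17)&(p[...,0]>p[...,2]*1.3);print(" bottle",C[am].mean(0),C[am].min(0),C[am].max(0))
    sw=box(.42,.58,.22,.32,.05,.15)&dark;print(" switch",C[sw].mean(0),C[sw].min(0),C[sw].max(0),sw.sum())
    br=box(.3,.6,.35,.52,.04,.15)&(p[...,0]>p[...,2]*1.5)&(p[...,0]>80)
    t=br&(z>np.percentile(z[br],90)-.006);xy=C[t][:,:2]
    print(" block n",br.sum(),"ztop",np.percentile(z[br],[50,95]),"rect",cv2.minAreaRect((xy*1000).astype(np.float32)))
    u=np.argwhere(br)[:,::-1];print("  px rect",cv2.minAreaRect(u.astype(np.float32)))
    st=box(.3,.6,.35,.52,.03,.05);xy=C[st][:,:2]*1000;print(" stand",np.median(z[st]),cv2.minAreaRect(xy.astype(np.float32)),st.sum())
    L=box(.55,.68,-.1,.3,.32,.36);print(" lip",L.sum(),C[L].min(0) if L.any() else 0,C[L].max(0) if L.any() else 0, np.median(C[L],0))
```

```text
plate fl fr rl rr [[ 0.4776  0.2341]
 [ 0.4783 -0.0242]
 [ 0.6847  0.2372]
 [ 0.6849 -0.0286]]
scene corners fl,fr,rr,rl [[ 0.4845  0.2402]
 [ 0.4804 -0.0265]
 [ 0.6944 -0.0276]
 [ 0.6822  0.2306]]
top plate z 0.09207854455657638 ext [array([0.4798, 0.7087]), array([-0.0278,  0.2474])]
 white [356.3514 135.1514] 185 mean [0.7101 0.0922 0.1035] min [ 0.7041 -0.0251  0.0956] max [0.7162 0.2192 0.113 ]
 white [369.1872 156.2766] 235 mean [0.6413 0.0499 0.0996] min [0.6025 0.0285 0.0883] max [0.6851 0.0717 0.1184]
 white [331.3311 156.404 ] 151 mean [0.6416 0.1679 0.1009] min [0.6206 0.1318 0.0863] max [0.6648 0.2003 0.1169]
 white [394.  170.5] 22 mean [ 0.5992 -0.0274  0.0913] min [ 0.5653 -0.0285  0.0853] max [ 0.6323 -0.0261  0.0996]
 white [375.8962 188.4906] 212 mean [0.5393 0.0309 0.0998] min [0.5163 0.0082 0.0893] max [0.5658 0.0561 0.121 ]
 bottle [0.5292 0.1589 0.1467] [0.5198 0.1447 0.1167] [0.5489 0.1716 0.1643]
 switch [0.5245 0.2675 0.0861] [0.4778 0.2212 0.0562] [0.5799 0.3002 0.1167] 284
 block n 134 ztop [0.1127 0.1185] rect ((440.1297607421875, 427.6247253417969), (19.1
[... 853 characters left out ...]
5406 0.0334 0.1018] min [0.516  0.0087 0.0918] max [0.5795 0.0688 0.1172]
 bottle [0.529  0.154  0.1488] [0.5192 0.1443 0.1332] [0.5452 0.1729 0.1645]
 switch [0.5176 0.2529 0.0897] [0.4789 0.2202 0.0608] [0.5798 0.2976 0.1155] 438
 block n 115 ztop [0.1152 0.1176] rect ((440.9721374511719, 426.93890380859375), (17.662094116210938, 59.220863342285156), 77.09794616699219)
  px rect ((252.7110137939453, 183.0366973876953), (5.4596099853515625, 21.45530891418457), 73.3007583618164)
 stand 0.04107162319360491 ((442.08331298828125, 445.1124572753906), (105.16249084472656, 283.96917724609375), 62.083370208740234) 707
 lip 1345 [ 0.6109 -0.0384  0.3291] [0.68   0.2509 0.3599] [0.6293 0.086  0.3408]
```

Run:
```python
from h import *
np.set_printoptions(precision=3,suppress=True)
out=[]
for n in("top","scene"):
    q=np.load(f"{n}0.npz");C=cloud(n,q["d"])
    # arm silhouettes near TCP
    D=C-[.285,.612,0]
    for z0 in np.arange(.2,.62,.04):
        M=(np.hypot(D[...,0],D[...,1])<.16)&(C[...,2]>z0)&(C[...,2]<z0+.04)&(q["d"]>0)
        if M.sum()>8:print(n,"z-tcp %.2f"%(z0-.228),M.sum(),D[M][:,:2].min(0),D[M][:,:2].max(0))
    # rectify plate z=.092: x .47-.71 up, y .25..-.04 right
    s=1.35e-3/2
    W,H=430,360
    gx=.71-np.arange(H)*s;gy=.25-np.arange(W)*s
    P=np.stack([np.repeat(gx,W),np.tile(gy,H),np.full(W*H,.097)],1)
    uv=proj(n,P).reshape(H,W,2).astype(np.float32)
    R=cv2.remap(q["p"],uv[...,0],uv[...,1],cv2.INTER_CUBIC)
    R=np.clip(R*1.4,0,255).astype(np.uint8)[:,:399]
    for x in np.arange(.5,.71,.05):cv2.line(R,(0,int((.71-x)/s)),(6,int((.71-x)/s)),(255,0,0),1)
    for y in np.arange(0,.25,.05):cv2.line(R,(int((.25-y)/s),0),(int((.25-y)/s),6),(255,0,0),1)
    out.append(R)
cv2.imwrite("pics/rect.png",np.hstack(out)[:,:,::-1])
```

```text
top z-tcp 0.13 37 [ 0.017 -0.037] [ 0.037 -0.012]
top z-tcp 0.17 12 [ 0.022 -0.035] [ 0.039 -0.012]
top z-tcp 0.29 39 [ 0.018 -0.08 ] [0.057 0.026]
top z-tcp 0.33 722 [-0.065 -0.102] [0.056 0.052]
top z-tcp 0.37 1774 [-0.082 -0.158] [0.044 0.03 ]
scene z-tcp 0.01 153 [-0.029 -0.055] [0.032 0.046]
scene z-tcp 0.05 209 [-0.041 -0.073] [0.043 0.063]
scene z-tcp 0.09 376 [-0.04  -0.067] [0.028 0.012]
scene z-tcp 0.13 530 [-0.036 -0.038] [0.037 0.006]
scene z-tcp 0.17 603 [-0.038 -0.04 ] [0.039 0.021]
scene z-tcp 0.21 702 [-0.038 -0.039] [0.039 0.006]
scene z-tcp 0.25 855 [-0.039 -0.041] [0.038 0.008]
scene z-tcp 0.29 537 [-0.065 -0.089] [ 0.053 -0.001]
scene z-tcp 0.33 534 [-0.072 -0.157] [ 0.053 -0.   ]
scene z-tcp 0.37 58 [-0.028 -0.158] [ 0.009 -0.101]
```

View pics/rect.png

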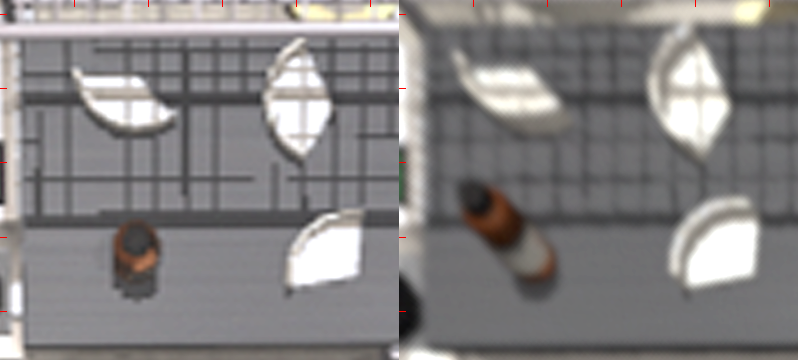

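Rectified at z=97 mm (0.675 mm/px, left half is the top view):
- **Piece a**, about (125,100): its rim faces front-left.
- **Piece b**, about (298,100): its rim faces left.
- **Piece c**, about (330,250): its rim faces rear-left.
- **Bottle**: its foot is near x=0.53, y=0.156.

A and b lie behind the lip, so I need a grip near the end of the block to get enough reach.

Run:
```python
from h import *
np.set_printoptions(precision=4,suppress=True)
n25=np.array([-np.sin(np.radians(25)),0,np.cos(np.radians(25))])
for n in("top","scene"):
    q=np.load(f"{n}0.npz");C=cloud(n,q["d"]);p=q["p"].astype(int);F=C.reshape(-1,3);pf=p.reshape(-1,3)
    reg=(F[:,1]>.235)&(F[:,1]<.315)&(F[:,0]>.46)&(F[:,0]<.60)&(F[:,2]>.02)&(F[:,2]<.14)
    wh=reg&(pf.min(1)>90)
    # console profile
    for x in np.arange(.47,.6,.01):
        m=wh&(abs(F[:,0]-x)<.005)
        if m.sum()>3:print(n,"x%.2f z med %.4f max %.4f"%(x,np.median(F[m,2]),F[m,2].max()))
    dk=reg&(pf.max(1)<75);h=F[dk]@n25;hm=np.percentile(h,97);t=dk&(F@n25>hm-.006)
    xy=F[t];print("handle top: h97",hm,"n",t.sum(),"mean",xy.mean(0),"rect",cv2.minAreaRect((xy[:,:2]*1000).astype(np.float32)))
    print(" hist",np.histogram(h,8))
    # stand: grey, z .034-.046 ; ends
    S=(abs(F[:,0]-.44)<.1)&(abs(F[:,1]-.42)<.08)&(abs(F[:,2]-.04)<.004)&(F[:,0]*.966-F[:,1]*.26>.20)
    m=S&(np.abs((F[:,:2]-[.435,.415])@[.26,.966])<.045)&(np.abs((F[:,:2]-[.435,.415])@[.966,-.26])<.085)
    X=F[m,:2]-[.435,.415];a=X@[.966,-.26];b=X@[.26,.966]
    print("stand",m.sum(),"along",np.percentile(a,[1,50,99]),"across",np.percentile(b,[1,50,99]),cv2.minAreaRect((F[m,:2]*1000).astype(np.float32)))
    Z=(abs(X)<.2)
    br=(abs(F[:,0]-.44)<.08)&(abs(F[:,1]-.42)<.06)&(F[:,2]>.05)&(pf[:,0]>pf[:,2]*1.5)
    X=F[br,:2]-[.435,.415];a=X@[.966,-.26];b=X@[.26,.966];z=F[br,2]
    for lo in(.05,.07,.09,.105,.112):
        k=(z>lo)&(z<lo+.02)
        if k.sum()>4:print(" block z>",lo,k.sum(),"along",np.percentile(a[k],[2,98]),"across",np.percentile(b[k],[2,50,98]))
c=lambda x,y:(x/3.6+225-.36,y/3.5+90-.36)
print("stand top-view corners @.04",ray("top",[c(85,392),c(150,404),c(105,546),c(40,532)],.04)[:,:2])
```

```text
top x0.48 z med 0.0483 max 0.0564
top x0.49 z med 0.0545 max 0.0642
top x0.50 z med 0.0614 max 0.0688
top x0.51 z med 0.0664 max 0.1113
top x0.52 z med 0.0708 max 0.1114
top x0.53 z med 0.0766 max 0.0869
top x0.54 z med 0.0805 max 0.0918
top x0.55 z med 0.0822 max 0.0876
top x0.56 z med 0.0874 max 0.0948
top x0.57 z med 0.0880 max 0.0957
top x0.58 z med 0.0898 max 0.0977
top x0.59 z med 0.0891 max 0.0953
handle top: h97 -0.11444190470792388 n 37 mean [0.5031 0.2732 0.1058] rect ((504.6716003417969, 270.82672119140625), (11.860966682434082, 47.275516510009766), 61.35591506958008)
 hist (array([ 9, 23, 44, 62, 19,  4, 28, 34]), array([-0.1736, -0.1659, -0.1582, -0.1505, -0.1428, -0.1351, -0.1274,
       -0.1197, -0.1121]))
stand 304 along [-0.0545  0.0155  0.0673] across [-0.0153  0.0009  0.0396] ((444.29595947265625, 425.0254211425781), (55.86703872680664, 123.97380828857422), 74.95964813232422)
 block z> 0.07 5 along [-0.0296 -0.0121] across [0.002  0.0027 0.0145]
 block z> 0.09 40 along [-0.0286  0.0294] across [0.0029 0.0102 0.0241]
 block z> 0.105 138 along [-0.0273  0.0302] acros
[... 785 characters left out ...]
 -0.1487, -0.1418, -0.1349, -0.128 ,
       -0.1211, -0.1142]))
stand 370 along [-0.0554  0.0043  0.0668] across [-0.0117  0.0028  0.0418] ((444.8174133300781, 428.0406494140625), (54.88191604614258, 124.25640106201172), 74.59778594970703)
 block z> 0.05 35 along [-0.0248  0.0263] across [0.0047 0.0068 0.0122]
 block z> 0.07 106 along [-0.0263  0.0293] across [0.004  0.0071 0.0103]
 block z> 0.09 96 along [-0.0264  0.0288] across [0.0045 0.007  0.0106]
 block z> 0.105 135 along [-0.0265  0.0304] across [0.0045 0.0105 0.0214]
 block z> 0.112 96 along [-0.0255  0.0307] across [0.0046 0.0124 0.0215]
stand top-view corners @.04 [[0.5086 0.4331]
 [0.4976 0.375 ]
 [0.3682 0.4109]
 [0.3805 0.4683]]
```

```bash
cat > d.py <<'E'
import sys;from h import *
# usage: d.py x y z yaw : tool-frame delta to world target (yaw of tool x, deg)
o=r.get_obs();q=o["orientation"];p=np.array(o["tcp_pos"])
ya=np.degrees(2*np.arctan2(q[1],q[0]))%360
t=np.array(list(map(float,sys.argv[1:4])));y=float(sys.argv[4]);e=t-p;w=np.radians(ya)
print("clk %.2f"%o["clock"],"tcp",np.round(p,4),"yaw %.1f"%ya,"F",np.round(o["force"],1),"op %.3f ff %.1f"%(o["opening"],o["finger_force"]),"q",np.round(o["qpos"],2))
print("delta now axes",np.round([e[0]*np.cos(w)+e[1]*np.sin(w),e[0]*np.sin(w)-e[1]*np.cos(w),-e[2]],4),"turn",round((ya-y+180)%360-180,1))
E
python3 d.py .508 .272 .2 148.5
```

```text
clk 0.10 tcp [0.2847 0.6114 0.2283] yaw 155.0 F [0.1 0.5 0.1] op 1.002 ff 0.0 q [-1.24  0.48  0.02  1.56 -0.01  1.11 -0.08]
delta now axes [-0.3457 -0.2135  0.0283] turn 6.5
```

>>> apply_moves([
  [-0.0288, -0.0178, 0.002],
  [-0.0288, -0.0178, 0.002],
  [-0.0288, -0.0178, 0.002],
  [-0.0288, -0.0178, 0.002],
  [-0.0288, -0.0178, 0.002],
], turn=[0, 0, 0, 0, 0], hand=0.4, squeeze=25)

```text
clock: 0.52
tcp_pos: [0.3784, 0.4688, 0.2187]
orientation: [0.216, 0.976, -0.0, -0.0]
force: [0.6, -1.2, -0.3]
opening: 0.399
finger_force: 0.0
```

>>> apply_moves([
  [-0.0288, -0.0178, 0.002],
  [-0.0288, -0.0178, 0.002],
  [-0.0288, -0.0178, 0.002],
  [-0.0288, -0.0178, 0.002],
  [-0.0288, -0.0178, 0.002],
], turn=[0, 0, 0, 0, 0])

```text
clock: 0.93
tcp_pos: [0.4713, 0.3273, 0.2088]
orientation: [0.216, 0.976, -0.0, -0.0]
force: [0.4, 0.1, 0.6]
opening: 0.4
finger_force: 0.0
```

>>> apply_moves([
  [-0.0288, -0.0178, 0.002],
  [-0.0288, -0.0178, 0.002],
  [0, 0, 0],
  [0, 0, 0],
  [0, 0, 0],
], turn=[0, 0, 6.5, 0, 0])

```text
clock: 1.35
tcp_pos: [0.5077, 0.2726, 0.2049]
orientation: [0.27, 0.963, -0.0, -0.0]
force: [-0.4, 0.6, -0.2]
opening: 0.4
finger_force: 0.0
```

```bash
python3 d.py .508 .272 .104 148.5
```

```text
clk 1.35 tcp [0.5077 0.2726 0.2049] yaw 148.7 F [-0.4  0.6 -0.2] op 0.400 ff 0.0 q [-0.73  0.34  0.16  1.83 -0.07  0.98  0.48]
delta now axes [-0.0006 -0.0004  0.1009] turn 0.2
```

>>> apply_moves([
  [0, 0, 0.025],
  [0, 0, 0.025],
  [0, 0, 0.025],
  [0, 0, 0.015],
  [0, 0, 0.01],
], turn=[0, 0, 0, 0, 0])

```text
clock: 1.77
tcp_pos: [0.5059, 0.2737, 0.1031]
orientation: [0.268, 0.963, -0.001, -0.001]
force: [0.9, -0.0, 0.9]
opening: 0.404
finger_force: 0.0
```

>>> apply_moves([
  [0, 0, 0],
  [0, 0, 0],
  [0, 0, 0],
  [0, 0, 0],
  [0, 0, 0],
], turn=[0, 0, 0, 0, 0], hand=0.0)

```text
clock: 2.18
tcp_pos: [0.5069, 0.2724, 0.105]
orientation: [0.271, 0.963, -0.0, -0.001]
force: [-4.6, -0.3, -8.0]
opening: 0.115
finger_force: 23.7
```

>>> apply_moves([
  [0, 0, 0],
  [0, 0, 0],
  [0, 0, 0],
  [0, 0, 0],
  [0, 0, 0],
], turn=[-6.5, -6.5, -6.5, -6.5, -6.5])

```text
clock: 2.6
tcp_pos: [0.5067, 0.2736, 0.1059]
orientation: [-0.012, 1.0, 0.001, -0.001]
force: [-6.9, 2.5, -0.5]
opening: 0.112
finger_force: 27.8
```

>>> apply_moves([
  [0, 0, 0],
  [0, 0, 0],
  [0, 0, 0],
  [0, 0, 0],
  [0, 0, 0],
], turn=[-6.5, -6.5, -6.5, -6.5, -6])

```text
clock: 3.02
tcp_pos: [0.5091, 0.2725, 0.1076]
orientation: [-0.287, 0.958, -0.0, 0.001]
force: [-3.5, -4.0, 7.5]
opening: 0.0
finger_force: 7.4
```

>>> apply_moves([
  [0, 0, 0],
  [0, 0, 0],
  [0, 0, 0],
  [0, 0, 0],
  [0, 0, 0],
], turn=[0, 0, 0, 0, 0], hand=0.4)

```text
clock: 3.43
tcp_pos: [0.5086, 0.2728, 0.1056]
orientation: [-0.284, 0.959, 0.0, 0.001]
force: [0.2, 0.1, 0.3]
opening: 0.401
finger_force: 0.0
```

>>> apply_moves([
  [0, 0, -0.01],
  [0, 0, -0.02],
  [0, 0, -0.03],
  [0, 0, -0.03],
  [0, 0, -0.03],
], turn=[0, 0, 0, 0, 0])

```text
clock: 3.85
tcp_pos: [0.5078, 0.2724, 0.2271]
orientation: [-0.284, 0.959, 0.0, 0.0]
force: [0.7, -0.2, -0.3]
opening: 0.398
finger_force: 0.0
```

```bash
python3 d.py .4125 .4345 .2 165
python3 - <<'E'
from h import *
p,d=snapshot("scene");A=cv2.resize(p[160:240,270:350],None,fx=6,fy=6,interpolation=cv2.INTER_CUBIC)
q=np.load("scene0.npz")["p"];B=cv2.resize(q[160:240,270:350],None,fx=4,fy=4,interpolation=cv2.INTER_CUBIC)
A=cv2.resize(A,(320,320));p2,d2=snapshot("top");np.savez("t2.npz",p=p2,d=d2);E=cv2.resize(p2[170:250,225:305],(320,320),interpolation=cv2.INTER_CUBIC)
cv2.imwrite("pics/sw.png",np.hstack([B,A])[:,:,::-1])
C=cloud("scene",d).reshape(-1,3);P=p.reshape(-1,3);n=np.array([-.4226,0,.9063])
t=(C[:,0]>.47)&(C[:,0]<.55)&(C[:,1]>.235)&(C[:,1]<.31)&(C[:,2]<.13)&(abs(C@n+.116)<.006)
print(cv2.minAreaRect((C[t,:2]*1000).astype(np.float32)),t.sum())
E
```

```text
clk 3.85 tcp [0.5078 0.2724 0.2271] yaw 213.0 F [ 0.7 -0.2 -0.3] op 0.398 ff 0.0 q [-0.49  0.32 -0.14  1.79  0.05  1.03  1.5 ]
delta now axes [-0.0084  0.1878  0.0271] turn 48.0
((497.6282653808594, 265.7326354980469), (69.82334899902344, 25.831348419189453), 52.94199752807617) 86
```

View pics/sw.png

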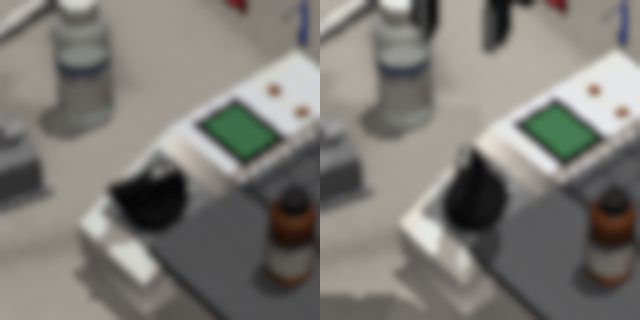

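Left is before, right is after: the switch nose turned from up-right to up-left (about (465,155)), consistent with off. I'll check the angle and the box near the stand numerically.

```bash
python3 - <<'E'
from h import *
np.set_printoptions(precision=4,suppress=True)
q=np.load("top0.npz");C=cloud("top",q["d"]);F=C.reshape(-1,3)
X=F[:,:2]-[.4117,.4327];a=X@[.965,-.264];b=X@[.264,.965]
for lo in(.02,.03,.04,.05,.06,.08):
    m=(abs(a)<.03)&(F[:,2]>.012)&(b>lo)&(b<lo+.01);print(lo,m.sum(),F[m,2].max() if m.any() else 0)
q=np.load("t2.npz");F=cloud("top",q["d"]).reshape(-1,3);P=q["p"].reshape(-1,3)
n=np.array([-.4226,0,.9063])
t=(F[:,0]>.46)&(F[:,0]<.56)&(F[:,1]>.235)&(F[:,1]<.312)&(F[:,2]<.135)&(F@n>-.128)&(F@n<-.105)
print(t.sum(),F[t].mean(0),cv2.minAreaRect((F[t,:2]*1000).astype(np.float32)))
E
python3 d.py .4117 .4327 .2 164.7
```

```text
0.02 29 0.04434896963334367
0.03 3 0.03302584293166455
0.04 0 0
0.05 0 0
0.06 4 0.05273975610313686
0.08 24 0.06177800909080333
0 [nan nan nan] ((0.0, 0.0), (0.0, 0.0), 0.0)
clk 3.95 tcp [0.5108 0.2744 0.2314] yaw 213.0 F [-0.1  0.6 -0.3] op 0.397 ff 0.0 q [-0.49  0.32 -0.14  1.79  0.05  1.03  1.5 ]
delta now axes [-0.0031  0.1867  0.0314] turn 48.3<stdin>:10: RuntimeWarning: Mean of empty slice.
  ret = um.true_divide(
```

>>> apply_moves([
  [-0.0006, 0.0373, 0.006],
  [-0.0006, 0.0373, 0.006],
  [-0.0006, 0.0373, 0.006],
  [-0.0006, 0.0373, 0.006],
  [-0.0006, 0.0373, 0.006],
], turn=[0, 0, 0, 0, 0], hand=0.55)

```text
clock: 4.37
tcp_pos: [0.4078, 0.4317, 0.1952]
orientation: [-0.284, 0.959, 0.0, 0.0]
force: [1.4, 0.0, -0.9]
opening: 0.551
finger_force: 0.0
```

>>> apply_moves([
  [0, 0, 0],
  [0, 0, 0],
  [0, 0, 0],
  [0, 0, 0],
  [0, 0, 0],
], turn=[6.9, 6.9, 6.9, 6.9, 6.9])

```text
clock: 4.78
tcp_pos: [0.4087, 0.4305, 0.1952]
orientation: [0.016, 1.0, -0.0, -0.0]
force: [-0.1, 0.8, -0.0]
opening: 0.549
finger_force: 0.0
```

>>> apply_moves([
  [0, 0, 0],
  [0, 0, 0],
  [0, 0, 0],
  [0, 0, 0],
  [0, 0, 0],
], turn=[6.9, 6.9, 0, 0, 0])

```text
clock: 5.2
tcp_pos: [0.4088, 0.4305, 0.1952]
orientation: [0.131, 0.991, 0.0, 0.0]
force: [-0.3, 0.0, 0.4]
opening: 0.547
finger_force: 0.0
```

```bash
python3 - <<'E'
from h import *
np.set_printoptions(precision=4,suppress=True)
n=np.array([-.4226,0,.9063])
for c in("top","scene"):
    p,d=snapshot(c);F=cloud(c,d).reshape(-1,3);P=p.reshape(-1,3)
    t=(F[:,0]>.46)&(F[:,0]<.56)&(F[:,1]>.235)&(F[:,1]<.312)&(F[:,2]<.135)&(F@n>-.124)&(F@n<-.105)
    print(c,t.sum(),F[t].mean(0),cv2.minAreaRect((F[t,:2]*1000).astype(np.float32)))
    w=t&(P.min(1)>70);print(" nose",w.sum(),F[w].mean(0))
E
python3 d.py .4117 .4327 .088 164.7
```

```text
top 70 [0.5057 0.2733 0.1054] ((505.6606140136719, 273.27105712890625), (47.73663330078125, 13.03472900390625), 32.066593170166016)
 nose 14 [0.5132 0.2811 0.11  ]
scene 93 [0.5046 0.2737 0.1053] ((498.6628112792969, 267.1024169921875), (67.96829986572266, 25.88275718688965), 52.918914794921875)
 nose 36 [0.5104 0.2793 0.1087]
clk 5.30 tcp [0.4089 0.4304 0.1952] yaw 164.9 F [ 1.2  0.3 -0.1] op 0.550 ff 0.0 q [-0.89  0.38 -0.04  1.79  0.02  0.97  0.37]
delta now axes [-0.0021  0.003   0.1072] turn 0.2
```

>>> apply_moves([
  [-0.002, 0.003, 0.025],
  [0, 0, 0.03],
  [0, 0, 0.025],
  [0, 0, 0.017],
  [0, 0, 0.01],
], turn=[0, 0, 0, 0, 0])

```text
clock: 5.72
tcp_pos: [0.4108, 0.4316, 0.0858]
orientation: [0.132, 0.991, -0.001, -0.001]
force: [-0.4, 0.7, -0.9]
opening: 0.548
finger_force: 0.0
```

>>> apply_moves([
  [0, 0, 0],
  [0, 0, 0],
  [0, 0, 0],
  [0, 0, 0],
  [0, 0, 0],
], turn=[0, 0, 0, 0, 0], hand=0.0, squeeze=110)

```text
clock: 6.13
tcp_pos: [0.4122, 0.4335, 0.0893]
orientation: [0.133, 0.991, 0.001, 0.001]
force: [0.6, 0.7, -1.2]
opening: 0.229
finger_force: 107.7
```

>>> apply_moves([
  [0, 0, 0],
  [0, 0, 0],
  [0, 0, -0.005],
  [0, 0, -0.01],
  [0, 0, -0.015],
], turn=[0, 0, 0, 0, 0])

```text
clock: 6.55
tcp_pos: [0.411, 0.4329, 0.1182]
orientation: [0.133, 0.991, -0.0, -0.001]
force: [0.7, 1.6, -2.3]
opening: 0.23
finger_force: 108.3
```

>>> apply_moves([
  [0, 0, -0.025],
  [0, 0, -0.03],
  [0, 0, -0.03],
  [0, 0, -0.03],
  [0, 0, 0],
], turn=[0, 0, 0, 0, 0])

```text
clock: 6.97
tcp_pos: [0.4137, 0.4344, 0.2405]
orientation: [0.133, 0.991, 0.004, 0.003]
force: [0.7, 0.3, -1.2]
opening: 0.235
finger_force: 108.5
```

```bash
cat > sc.py <<'E'
from h import *
np.set_printoptions(precision=4,suppress=True)
def scraper(save=None):
    o=r.get_obs();t=o["tcp_pos"];q=o["orientation"];w=2*np.arctan2(q[1],q[0]);ax=-np.array([np.cos(w),np.sin(w),0]);ay=np.array([-ax[1],ax[0],0])
    for c in("top","scene"):
        p,d=snapshot(c);D=cloud(c,d)-t;P=p.astype(int)
        a=D@ax;b=D@ay;z=D[...,2]
        k=(d>0)&(a>-.1)&(a<.12)&(abs(b)<.03)&(z<.045)&(z>-.1)
        br=k&(P[...,0]>P[...,2]*1.5)&(P[...,0]>60);bl=k&~br&(a>.015)&(z<-.02)&(z>-.1)
        for nm,m in(("block",br),("blade",bl)):
            if m.sum()>5:print(c,nm,m.sum(),"a",np.percentile(a[m],[2,98]),"b",np.percentile(b[m],[2,50,98]),"z",np.percentile(z[m],[2,98]))
        if save:cv2.imwrite(f"pics/{save}_{c}.png",p[:,:,::-1])
    return p
if __name__=="__main__":scraper()
E
python3 sc.py; python3 d.py .511 .1 .25 180
```

```text
top block 7 a [0.0535 0.0587] b [-0.0112 -0.0059  0.0002] z [0.0202 0.0272]
top blade 21 a [0.0574 0.0759] b [-0.008  -0.0011  0.0004] z [-0.0786 -0.0244]
scene block 357 a [0.003  0.0563] b [-0.0113 -0.0083  0.0056] z [-0.0292  0.0249]
scene blade 300 a [0.0165 0.0752] b [-0.0031  0.0017  0.0041] z [-0.0827 -0.0288]
clk 7.07 tcp [0.4119 0.4325 0.235 ] yaw 164.7 F [-0.6  0.2 -2.9] op 0.224 ff 108.5 q [-0.89  0.34 -0.04  1.74  0.01  1.05  0.38]
delta now axes [-0.1833 -0.2946 -0.015 ] turn -15.3
```

>>> apply_moves([
  [0, 0, -0.015],
  [0, 0, -0.015],
  [0, 0, -0.015],
  [-0.011, -0.037, 0],
  [-0.011, -0.037, 0],
], turn=[-5.1, -5.1, -5.1, 0, 0])

```text
clock: 7.48
tcp_pos: [0.4321, 0.3594, 0.2774]
orientation: [-0.003, 1.0, -0.0, -0.001]
force: [1.4, -1.1, -2.8]
opening: 0.225
finger_force: 108.4
```

>>> apply_moves([
  [-0.011, -0.037, 0],
  [-0.011, -0.037, 0],
  [-0.011, -0.037, 0],
  [-0.011, -0.037, 0],
  [-0.011, -0.037, 0],
], turn=[0, 0, 0, 0, 0])

```text
clock: 7.9
tcp_pos: [0.4875, 0.171, 0.2767]
orientation: [-0.0, 1.0, -0.001, -0.002]
force: [1.0, -0.8, -1.5]
opening: 0.233
finger_force: 108.4
```

>>> apply_moves([
  [-0.011, -0.037, 0],
  [-0.011, -0.037, 0],
  [0, 0, 0.03],
  [0, 0, 0.02],
  [0, 0, 0],
], turn=[0, 0, 0, 0, 0])

```text
clock: 8.32
tcp_pos: [0.5067, 0.0976, 0.2231]
orientation: [0.001, 1.0, -0.002, -0.005]
force: [-0.8, 0.3, -2.6]
opening: 0.226
finger_force: 108.4
```

```bash
python3 sc.py; python3 d.py .511 .1 .177 180
```

```text
scene block 137 a [-0.0026  0.0552] b [-0.008  -0.0048  0.0081] z [-0.0303  0.0308]
scene blade 164 a [0.0165 0.0759] b [0.0013 0.0029 0.0042] z [-0.0769 -0.0246]
clk 8.42 tcp [0.5095 0.0995 0.2271] yaw 180.0 F [ 0.6 -0.1 -1.5] op 0.227 ff 108.4 q [-0.41  0.22  0.11  1.93 -0.03  0.99  1.29]
delta now axes [-0.0015  0.0005  0.0501] turn 0.0
```

>>> apply_moves([
  [-0.001, 0, 0.02],
  [0, 0, 0.015],
  [0, 0, 0.01],
  [0, 0, 0.004],
  [0, 0, 0],
], turn=[0, 0, 0, 0, 0])

```text
clock: 8.83
tcp_pos: [0.5115, 0.1001, 0.179]
orientation: [-0.001, 1.0, -0.0, -0.001]
force: [-0.5, 1.2, -1.6]
opening: 0.229
finger_force: 108.4
```

>>> apply_moves([
  [0, -0.01, 0],
  [0, -0.014, 0],
  [0, -0.014, 0],
  [0, -0.014, 0],
  [0, -0.014, 0],
], turn=[0, 0, 0, 0, 0])

```text
clock: 9.25
tcp_pos: [0.5125, 0.0325, 0.1805]
orientation: [-0.0, 1.0, 0.0, 0.001]
force: [-0.2, 0.1, -2.1]
opening: 0.232
finger_force: 108.3
```

>>> apply_moves([
  [0, -0.014, 0],
  [0, -0.014, 0],
  [0, -0.014, 0],
  [0, -0.014, 0],
  [0, -0.014, 0],
], turn=[0, 0, 0, 0, 0])

```text
clock: 9.67
tcp_pos: [0.5125, -0.0377, 0.1805]
orientation: [-0.0, 1.0, 0.0, 0.001]
force: [0.7, -1.0, -2.0]
opening: 0.229
finger_force: 108.3
```

>>> apply_moves([
  [0, -0.012, 0],
  [0, 0, 0],
  [0, 0, 0],
  [0, 0, -0.02],
  [0, 0, -0.03],
], turn=[0, 0, 0, 0, 0])

```text
clock: 10.08
tcp_pos: [0.5099, -0.0471, 0.2277]
orientation: [-0.001, 1.0, 0.0, -0.003]
force: [0.9, 0.4, -1.7]
opening: 0.23
finger_force: 108.4
```

```bash
cat > pc.py <<'E'
from h import *
np.set_printoptions(precision=3,suppress=True)
for n in("top","scene"):
    p,d=snapshot(n);P=p.astype(int);C=cloud(n,d);z=C[...,2]
    np.savez(f"{n}_l.npz",p=p,d=d)
    for nm,(x0,x1,y0,y1,z0,z1) in {"plate":(.48,.70,-.06,.236,.09,.125),"pan":(.48,.70,-.15,-.03,.0,.088)}.items():
        w=(P.min(2)>(105 if nm=="plate" else 130))&(C[...,0]>x0)&(C[...,0]<x1)&(C[...,1]>y0)&(C[...,1]<y1)&(z>z0)&(z<z1)
        k,l,s,ce=cv2.connectedComponentsWithStats(cv2.morphologyEx(w.astype(np.uint8),cv2.MORPH_CLOSE,np.ones((3,3))))
        for i in range(1,k):
            if s[i,4]>25:
                Q=C[(l==i)&w];print(n,nm,s[i,4],"mean",Q.mean(0),"min",Q.min(0),"max",Q.max(0))
E
python3 pc.py; python3 d.py .511 .1 .177 180
```

```text
top plate 241 mean [0.642 0.049 0.1  ] min [0.604 0.028 0.09 ] max [0.684 0.072 0.117]
top plate 157 mean [0.641 0.167 0.101] min [0.621 0.132 0.091] max [0.664 0.2   0.119]
top pan 230 mean [ 0.642 -0.058  0.004] min [ 0.592 -0.083  0.   ] max [ 0.674 -0.04   0.012]
top pan 289 mean [ 0.517 -0.082  0.007] min [ 0.487 -0.114  0.   ] max [ 0.552 -0.04   0.031]
scene plate 200 mean [0.646 0.173 0.103] min [0.621 0.135 0.091] max [0.68  0.215 0.117]
scene plate 26 mean [0.597 0.234 0.095] min [0.562 0.232 0.091] max [0.633 0.236 0.097]
scene plate 104 mean [0.621 0.057 0.102] min [0.602 0.039 0.093] max [0.642 0.08  0.117]
scene pan 76 mean [ 0.695 -0.084  0.078] min [ 0.691 -0.128  0.075] max [ 0.699 -0.039  0.082]
scene pan 2028 mean [ 0.593 -0.077  0.008] min [ 0.512 -0.122  0.   ] max [ 0.695 -0.03   0.032]
scene pan 104 mean [ 0.664 -0.145  0.002] min [ 0.619 -0.149  0.   ] max [ 0.7   -0.139  0.005]
scene pan 121 mean [ 0.518 -0.145  0.002] min [ 0.481 -0.149  0.   ] max [ 0.564 -0.141  0.006]
clk 10.18 tcp [ 0.515  -0.0473  0.2338] yaw 180.1 F [ 1.4  0.4 -1.8] op 0.225 ff 108.5 q [-0.19  0.21  0.18  1.94 -0.05  0.99  1.59]
delta now axes [0.0037 0.1473 0.0568] turn 0.1
```

>>> apply_moves([
  [-0.009, 0.03, 0],
  [-0.009, 0.03, 0],
  [-0.009, 0.03, 0],
  [-0.009, 0.03, 0],
  [-0.009, 0.027, 0],
], turn=[0, 0, 0, 0, 0])

```text
clock: 10.6
tcp_pos: [0.5566, 0.102, 0.229]
orientation: [-0.001, 1.0, 0.0, -0.0]
force: [0.5, 0.4, -2.9]
opening: 0.231
finger_force: 108.5
```

>>> apply_moves([
  [-0.005, 0, 0.01],
  [-0.004, 0, 0.01],
  [0, 0, 0.01],
  [0, 0, 0.01],
  [0, 0, 0],
], turn=[0, 0, 0, 0, 0])

```text
clock: 11.02
tcp_pos: [0.5638, 0.0972, 0.1864]
orientation: [0.001, 1.0, -0.001, -0.002]
force: [-1.3, -0.6, -2.9]
opening: 0.231
finger_force: 108.5
```

```bash
python3 sc.py; python3 d.py .568 .1 .178 180;sleep 0; python3 d.py .568 .1 .178 180
```

```text
top blade 13 a [0.0171 0.0263] b [0.0131 0.0217 0.0279] z [-0.0985 -0.0932]
scene block 142 a [-0.0036  0.0592] b [-0.0089 -0.0016  0.0087] z [-0.0249  0.03  ]
scene blade 600 a [0.0165 0.1183] b [-0.0289 -0.0027  0.0168] z [-0.0946 -0.0452]
clk 11.12 tcp [0.5652 0.0978 0.1886] yaw 179.9 F [-0.7 -0.7 -2. ] op 0.230 ff 108.5 q [-0.36  0.35  0.11  1.85 -0.05  0.94  1.33]
delta now axes [-0.0028  0.0022  0.0106] turn -0.1
clk 11.12 tcp [0.5652 0.0978 0.1886] yaw 179.9 F [-0.7 -0.7 -2. ] op 0.230 ff 108.5 q [-0.36  0.35  0.11  1.85 -0.05  0.94  1.33]
delta now axes [-0.0028  0.0022  0.0106] turn -0.1
```

>>> apply_moves([
  [-0.003, 0, 0.005],
  [0, 0, 0.005],
  [0, 0, 0],
  [0, -0.007, 0],
  [0, -0.007, 0],
], turn=[0, 0, 0, 0, 0])

```text
clock: 11.53
tcp_pos: [0.5689, 0.0846, 0.1793]
orientation: [-0.001, 1.0, 0.0, 0.0]
force: [0.1, 0.7, -1.8]
opening: 0.23
finger_force: 108.5
```

>>> apply_moves([
  [0, -0.007, 0],
  [0, -0.007, 0],
  [0, -0.007, 0],
  [0, -0.007, 0],
  [0, -0.007, 0],
], turn=[0, 0, 0, 0, 0])

```text
clock: 11.95
tcp_pos: [0.5689, 0.049, 0.1793]
orientation: [-0.0, 1.0, 0.0, 0.0]
force: [-0.0, -0.5, -2.3]
opening: 0.229
finger_force: 108.5
```

```bash
python3 pc.py|grep plate; python3 d.py .568 0 .178 180
python3 - <<'E'
from h import *
# rectified view helper
open("rect.py","w").write('''
from h import *
import sys
out=[];s=1e-3*.75;H,W=330,390
for n in("top","scene"):
    q=np.load(n+"_l.npz")
    P=np.stack([np.repeat(.71-np.arange(H)*s,W),np.tile(.24-np.arange(W)*s,H),np.full(W*H,.097)],1)
    uv=proj(n,P).reshape(H,W,2).astype(np.float32)
    R=np.clip(cv2.remap(q["p"],uv[...,0],uv[...,1],cv2.INTER_CUBIC)*1.4,0,255).astype(np.uint8);out.append(R)
cv2.imwrite("pics/"+sys.argv[1]+".png",np.hstack(out)[:,:,::-1])
''')
E
python3 rect.py r1
```

```text
top plate 155 mean [0.642 0.168 0.101] min [0.622 0.132 0.091] max [0.663 0.2   0.116]
scene plate 185 mean [0.645 0.175 0.103] min [0.621 0.134 0.092] max [0.68  0.217 0.117]
scene plate 450 mean [0.647 0.027 0.101] min [0.601 0.001 0.09 ] max [0.7   0.06  0.117]
clk 12.05 tcp [0.5689 0.0478 0.1793] yaw 179.9 F [-0.5  0.4 -2.7] op 0.229 ff 108.5 q [-0.29  0.36  0.12  1.87 -0.05  0.92  1.42]
delta now axes [ 0.0008 -0.0478  0.0013] turn -0.1
```

View pics/r1.png

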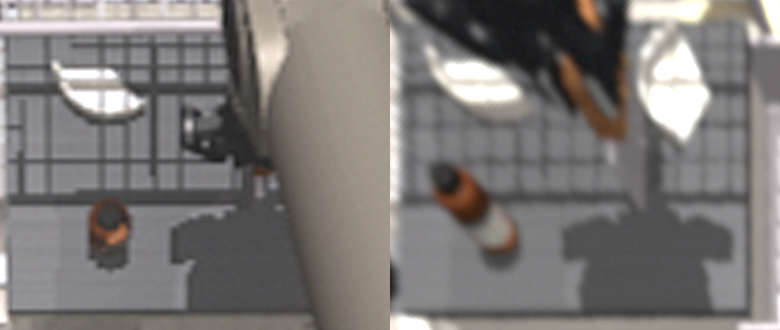

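The scene half shows b (about (675,85)) pushed to the right without much rotation; the bottle and piece a are unmoved. I'll continue the sweep.

>>> apply_moves([
  [0, -0.007, 0],
  [0, -0.008, 0],
  [0, -0.008, 0],
  [0, -0.008, 0],
  [0, -0.008, 0],
], turn=[0, 0, 0, 0, 0])

```text
clock: 12.47
tcp_pos: [0.5688, 0.0098, 0.1792]
orientation: [-0.0, 1.0, -0.0, -0.0]
force: [0.7, 0.2, -1.4]
opening: 0.229
finger_force: 108.5
```

>>> apply_moves([
  [0, -0.008, 0],
  [0, -0.008, 0],
  [0, -0.008, 0],
  [0, -0.008, 0],
  [0, -0.008, 0],
], turn=[0, 0, 0, 0, 0])

```text
clock: 12.88
tcp_pos: [0.5688, -0.0301, 0.1792]
orientation: [-0.0, 1.0, -0.0, -0.0]
force: [0.0, 0.8, -2.2]
opening: 0.229
finger_force: 108.4
```

>>> apply_moves([
  [0, -0.008, 0],
  [0, -0.008, 0],
  [0, -0.008, 0],
  [0, 0, 0],
  [0, 0, 0],
], turn=[0, 0, 0, 0, 0])

```text
clock: 13.3
tcp_pos: [0.5689, -0.0538, 0.1792]
orientation: [0.0, 1.0, -0.0, 0.0]
force: [-0.2, 0.6, -2.8]
opening: 0.235
finger_force: 108.5
```

```bash
python3 pc.py; python3 d.py .568 0 .178 180
```

```text
top plate 158 mean [0.641 0.167 0.101] min [0.621 0.132 0.09 ] max [0.661 0.2   0.118]
top pan 46 mean [ 0.663 -0.051  0.008] min [ 0.649 -0.063  0.001] max [ 0.674 -0.04   0.026]
top pan 248 mean [ 0.561 -0.09   0.014] min [ 0.525 -0.115  0.   ] max [ 0.606 -0.064  0.035]
scene plate 43 mean [0.616 0.234 0.095] min [0.565 0.231 0.092] max [0.673 0.236 0.098]
scene plate 226 mean [0.645 0.172 0.102] min [0.62  0.135 0.092] max [0.681 0.219 0.116]
scene plate 215 mean [0.497 0.162 0.094] min [0.484 0.123 0.091] max [0.516 0.216 0.097]
scene plate 153 mean [0.501 0.015 0.094] min [ 0.484 -0.001  0.091] max [0.53  0.03  0.098]
scene pan 65 mean [ 0.695 -0.096  0.078] min [ 0.692 -0.128  0.073] max [ 0.699 -0.062  0.081]
scene pan 2129 mean [ 0.596 -0.077  0.011] min [ 0.513 -0.122  0.   ] max [ 0.696 -0.03   0.033]
scene pan 109 mean [ 0.665 -0.145  0.003] min [ 0.618 -0.15   0.   ] max [ 0.699 -0.138  0.018]
scene pan 139 mean [ 0.517 -0.144  0.002] min [ 0.48  -0.149  0.   ] max [ 0.564 -0.14   0.005]
clk 13.40 tcp [ 0.569  -0.0526  0.1792] yaw 180.1 F [-0.6  0.1 -2.2] op 0.228 ff 108.5 q [-0.14  0.36  0.15  1.87 -0.07  0.92  1.62]
delta now axes [0.0009 0.0526 0.0012] turn 0.1
```

>>> apply_moves([
  [0.006, 0, -0.02],
  [0.006, 0, -0.025],
  [0.006, 0, -0.03],
  [0.006, 0.03, -0.025],
  [0, 0.038, 0],
], turn=[0, 0, 0, 0, 0])

```text
clock: 13.82
tcp_pos: [0.5469, 0.0123, 0.285]
orientation: [0.003, 1.0, -0.0, 0.004]
force: [1.6, 0.3, -2.8]
opening: 0.226
finger_force: 108.5
```

```bash
python3 d.py .55 .22 .28 180;python3 - <<'E'
from h import *
np.set_printoptions(precision=4,suppress=True)
for n in("top","scene"):
    q=np.load(n+"0.npz");F=cloud(n,q["d"]).reshape(-1,3)
    for z0,z1 in((.158,.17),(.135,.15),(.12,.135),(.1,.12)):
        m=(abs(F[:,0]-.53)<.03)&(abs(F[:,1]-.157)<.03)&(F[:,2]>z0)&(F[:,2]<z1);print(n,z0,m.sum(),np.percentile(F[m,:2],[3,97],axis=0) if m.sum()>3 else '',F[m].mean(0))
E
```

```text
clk 13.82 tcp [0.5469 0.0123 0.285 ] yaw 179.6 F [ 1.6  0.3 -2.8] op 0.226 ff 108.5 q [-0.25  0.21  0.13  1.81 -0.03  1.12  1.46]
delta now axes [-0.0018  0.2077  0.005 ] turn -0.4
top 0.158 33 [[0.5255 0.1508]
 [0.543  0.1657]] [0.5347 0.1574 0.1635]
top 0.135 27 [[0.5206 0.1447]
 [0.5476 0.1716]] [0.5295 0.1572 0.1455]
top 0.12 9 [[0.5202 0.1451]
 [0.5291 0.1702]] [0.523  0.1568 0.1261]
top 0.1 11 [[0.5192 0.1451]
 [0.5298 0.1707]] [0.5232 0.1589 0.1114]
scene 0.158 49 [[0.5265 0.1515]
 [0.5424 0.1683]] [0.5337 0.1592 0.1645]
scene 0.135 54 [[0.5195 0.1449]
 [0.5422 0.1652]] [0.5273 0.1525 0.1429]
scene 0.12 45 [[0.5195 0.1452]
 [0.5438 0.1683]] [0.5268 0.1529 0.1273]
scene 0.1 61 [[0.5196 0.145 ]
 [0.5405 0.1682]] [0.527  0.1527 0.1103]
```

>>> apply_moves([
  [-0.001, 0.034, 0],
  [-0.001, 0.034, 0],
  [-0.001, 0.034, 0],
  [-0.001, 0.034, 0],
  [-0.001, 0.034, 0],
], turn=[0, 0, 0, 0, 0])

```text
clock: 14.23
tcp_pos: [0.5492, 0.1873, 0.2793]
orientation: [-0.001, 1.0, 0.0, 0.0]
force: [0.7, -1.1, -2.3]
opening: 0.23
finger_force: 108.5
```

>>> apply_moves([
  [-0.001, 0.033, 0],
  [-0.006, 0, 0.015],
  [-0.005, 0, 0.02],
  [-0.003, 0, 0.02],
  [0, 0, 0.015],
], turn=[0, 0, 0, 0, 0])

```text
clock: 14.65
tcp_pos: [0.5644, 0.2186, 0.2075]
orientation: [-0.001, 1.0, -0.0, -0.001]
force: [0.5, -0.8, -2.7]
opening: 0.23
finger_force: 108.6
```

>>> apply_moves([
  [0, 0, 0],
  [0, 0, 0],
  [0, 0, 0],
  [0, 0, 0],
  [0, 0, 0],
], turn=[0, 0, 0, 0, 0])

```text
clock: 15.07
tcp_pos: [0.5653, 0.2182, 0.2106]
orientation: [-0.0, 1.0, 0.001, 0.001]
force: [-0.5, -0.5, -1.2]
opening: 0.234
finger_force: 108.5
```

```bash
python3 d.py .57 .217 .180 180; python3 pc.py|grep plate
```

```text
clk 15.07 tcp [0.5653 0.2182 0.2106] yaw 180.0 F [-0.5 -0.5 -1.2] op 0.234 ff 108.5 q [-0.49  0.38  0.02  1.75 -0.01  1.01  1.11]
delta now axes [-0.0047 -0.0013  0.0306] turn 0.0
scene plate 191 mean [0.645 0.173 0.103] min [0.62  0.135 0.092] max [0.679 0.216 0.117]
```

>>> apply_moves([
  [-0.0015, 0, 0.01],
  [-0.0015, 0, 0.01],
  [-0.0015, 0, 0.007],
  [0, 0, 0.0035],
  [0, 0, 0],
], turn=[0, 0, 0, 0, 0])

```text
clock: 15.58
tcp_pos: [0.5685, 0.2174, 0.1769]
orientation: [-0.0, 1.0, -0.001, -0.001]
force: [0.3, -0.4, -1.4]
opening: 0.232
finger_force: 108.5
```

>>> apply_moves([
  [0, 0, 0],
  [0, 0, 0],
  [0, 0, 0],
  [0, 0, 0],
  [0, 0, 0],
], turn=[4, 5, 5, 5, 5])

```text
clock: 16.0
tcp_pos: [0.5694, 0.218, 0.1788]
orientation: [0.21, 0.978, 0.0, 0.0]
force: [-0.7, 0.7, -2.6]
opening: 0.231
finger_force: 108.5
```

>>> apply_moves([
  [0, 0, 0],
  [0, 0, 0],
  [0, 0, 0],
  [0, 0, 0],
  [0, 0, 0],
], turn=[4, 4, 3, 0, 0])

```text
clock: 16.42
tcp_pos: [0.5693, 0.218, 0.1788]
orientation: [0.3, 0.954, 0.0, 0.0]
force: [-0.9, -0.9, -1.5]
opening: 0.231
finger_force: 108.5
```

```bash
python3 d.py .57 .217 .180 145; python3 pc.py|grep plate; python3 rect.py r2
```

```text
clk 16.42 tcp [0.5693 0.218  0.1788] yaw 145.1 F [-0.9 -0.9 -1.5] op 0.231 ff 108.5 q [-0.59  0.42  0.15  1.78 -0.08  0.95  0.56]
delta now axes [-0.0012 -0.0004 -0.0012] turn 0.1
scene plate 185 mean [0.647 0.164 0.103] min [0.623 0.128 0.092] max [0.682 0.205 0.123]
```

View pics/r2.png

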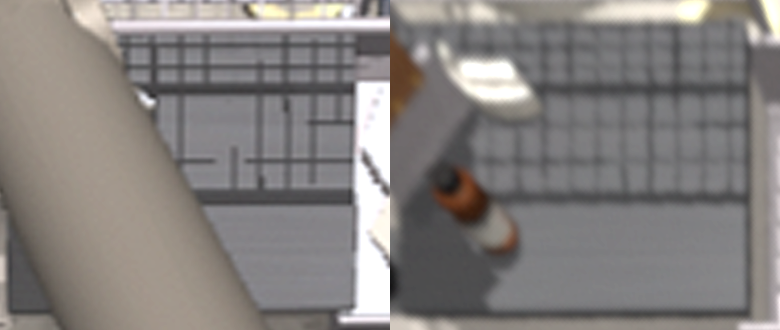

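The scene half shows the blade tip near (480,95) pressing a's front-left rim. Pushing from there would shove it rearward. I'll turn it clockwise from its right side first, so that the rim faces left as b's did.

>>> apply_moves([
  [0, 0, -0.02],
  [0, 0, -0.025],
  [0, 0, -0.025],
  [0, 0, -0.02],
  [0, 0, 0],
], turn=[-7, -7, -7, -7, -7])

```text
clock: 16.93
tcp_pos: [0.5717, 0.2186, 0.2739]
orientation: [-0.004, 1.0, 0.002, 0.004]
force: [1.2, 0.3, -1.8]
opening: 0.235
finger_force: 108.6
```

>>> apply_moves([
  [0, -0.028, 0],
  [0, -0.031, 0],
  [0, -0.031, 0],
  [0, -0.028, 0],
  [0, 0, 0],
], turn=[0, 0, 0, 0, 0])

```text
clock: 17.35
tcp_pos: [0.5697, 0.0915, 0.269]
orientation: [0.004, 1.0, -0.002, 0.0]
force: [0.6, -1.4, -1.9]
opening: 0.228
finger_force: 108.6
```

```bash
python3 d.py .57 .1 .180 180
cat > poly.py <<'E'
from h import *
import sys
# outlines of white piece on plate, rectified at z=.097, from both views, and top-view depth check
s=.0005;H,W=480,560
for n in("top","scene"):
    p,d=snapshot(n);np.savez(f"{n}_l.npz",p=p,d=d)
    P=np.stack([np.repeat(.71-np.arange(H)*s,W),np.tile(.235-np.arange(W)*s,H),np.full(W*H,.097)],1)
    uv=proj(n,P).reshape(H,W,2).astype(np.float32)
    R=cv2.remap(p,uv[...,0],uv[...,1],cv2.INTER_LINEAR);Z=cv2.remap(cloud(n,d)[...,2].astype(np.float32),uv[...,0],uv[...,1],cv2.INTER_NEAREST)
    w=((R.min(2)>105)&(R.max(2).astype(int)-R.min(2)<45)&(Z>.088)&(Z<.125)).astype(np.uint8);w=cv2.morphologyEx(cv2.morphologyEx(w,cv2.MORPH_CLOSE,np.ones((11,11))),cv2.MORPH_OPEN,np.ones((9,9)));w[:40]=0;w[230:]=0
    for c in cv2.findContours(w,cv2.RETR_EXTERNAL,cv2.CHAIN_APPROX_NONE)[0]:
        A=cv2.contourArea(c)*s*s*1e6
        if A>300:
            a=cv2.approxPolyDP(c,5,True)[:,0];print(n,"area %.0f mm2"%A,[(round(710-v*.5),round(235-u*.5)) for u,v in a])
E
python3 poly.py
```

```text
clk 17.35 tcp [0.5697 0.0915 0.269 ] yaw 179.5 F [ 0.6 -1.4 -1.9] op 0.228 ff 108.6 q [-0.35  0.28  0.1   1.75 -0.03  1.11  1.32]
delta now axes [-0.0003  0.0085  0.089 ] turn -0.5
top area 1003 mm2 [(668, 192), (662, 192), (644, 184), (630, 170), (626, 153), (661, 154), (660, 182), (668, 188)]
scene area 532 mm2 [(678, 204), (651, 196), (638, 182), (634, 168), (638, 168), (666, 188), (666, 194), (676, 196)]
```

>>> apply_moves([
  [0, 0.004, 0.025],
  [0, 0, 0.025],
  [0, 0, 0.02],
  [0, 0, 0.013],
  [0, 0, 0.006],
], turn=[0, 0, 0, 0, 0])

```text
clock: 17.87
tcp_pos: [0.5679, 0.1053, 0.1774]
orientation: [-0.002, 1.0, -0.0, -0.002]
force: [0.3, 0.5, -2.4]
opening: 0.23
finger_force: 108.6
```

>>> apply_moves([
  [0, 0, 0],
  [0, 0, 0],
  [0, 0, 0],
  [0, 0, 0],
  [0, 0, 0],
], turn=[-5, -5, -5, -5, -5])

```text
clock: 18.28
tcp_pos: [0.5698, 0.1051, 0.1804]
orientation: [-0.22, 0.976, 0.0, 0.001]
force: [0.0, 0.1, -2.0]
opening: 0.232
finger_force: 108.5
```

```bash
python3 d.py .57 .1 .180 180; python3 poly.py
```

```text
clk 18.28 tcp [0.5698 0.1051 0.1804] yaw 205.4 F [ 0.   0.1 -2. ] op 0.232 ff 108.5 q [-0.28  0.37 -0.01  1.84  0.01  0.93  1.72]
delta now axes [ 0.002  -0.0047  0.0004] turn 25.4
top area 1650 mm2 [(674, 196), (663, 196), (644, 188), (632, 178), (622, 153), (626, 138), (658, 151), (670, 190), (674, 190)]
```

>>> apply_moves([
  [-0.0021, 0.0045, 0],
  [-0.0021, 0.0045, 0],
  [-0.0021, 0.0045, 0],
  [-0.0021, 0.0045, 0],
  [0, 0, 0],
], turn=[0, 0, 0, 0, 0])

```text
clock: 18.8
tcp_pos: [0.5694, 0.1258, 0.1799]
orientation: [-0.217, 0.976, 0.0, 0.0]
force: [0.7, 0.8, -0.7]
opening: 0.23
finger_force: 108.6
```

```bash
python3 d.py .57 .1 .180 180; python3 poly.py
```

```text
clk 18.80 tcp [0.5694 0.1258 0.1799] yaw 205.1 F [ 0.7  0.8 -0.7] op 0.230 ff 108.6 q [-0.31  0.38 -0.02  1.83  0.01  0.93  1.68]
delta now axes [ 0.0104 -0.0236 -0.0001] turn 25.1
top area 1370 mm2 [(681, 199), (661, 202), (656, 196), (640, 194), (626, 180), (621, 166), (641, 164), (666, 175), (676, 191), (681, 192)]
```

>>> apply_moves([
  [-0.0021, 0.0045, 0],
  [-0.0021, 0.0045, 0],
  [0, 0, 0],
  [0.004, -0.009, 0],
  [0.004, -0.009, 0],
], turn=[0, 0, 0, 0, 0])

```text
clock: 19.32
tcp_pos: [0.5694, 0.1138, 0.1795]
orientation: [-0.218, 0.976, 0.0, -0.0]
force: [-0.2, 0.3, -1.7]
opening: 0.225
finger_force: 108.6
```

>>> apply_moves([
  [0, 0, -0.02],
  [0, 0, -0.025],
  [0, 0, -0.025],
  [0, 0, -0.02],
  [0, 0, 0],
], turn=[5, 5, 5, 5, 5])

```text
clock: 19.73
tcp_pos: [0.5719, 0.1127, 0.2742]
orientation: [0.003, 1.0, 0.001, 0.003]
force: [0.3, 0.1, -1.9]
opening: 0.233
finger_force: 108.6
```

```bash
python3 d.py .565 .225 .27 180; python3 poly.py
```

```text
clk 19.73 tcp [0.5719 0.1127 0.2742] yaw 179.7 F [ 0.3  0.1 -1.9] op 0.233 ff 108.6 q [-0.36  0.28  0.08  1.74 -0.02  1.12  1.28]
delta now axes [0.0076 0.1123 0.0042] turn -0.3
top area 1192 mm2 [(684, 200), (667, 204), (642, 200), (623, 180), (620, 164), (624, 164), (634, 178), (668, 178), (677, 194), (684, 194)]
scene area 397 mm2 [(666, 214), (655, 215), (646, 210), (629, 186), (642, 190), (665, 210)]
```

>>> apply_moves([
  [0.002, 0.028, 0],
  [0.002, 0.028, 0],
  [0.002, 0.028, 0],
  [0, 0.028, 0],
  [0, 0, 0.02],
], turn=[0, 0, 0, 0, 0])

```text
clock: 20.25
tcp_pos: [0.5638, 0.2337, 0.2518]
orientation: [-0.006, 1.0, 0.003, 0.002]
force: [0.3, 1.3, -2.0]
opening: 0.225
finger_force: 108.6
```

>>> apply_moves([
  [0, 0, 0.025],
  [0, 0, 0.02],
  [-0.002, 0, 0.015],
  [-0.002, 0, 0.01],
  [0, 0, 0],
], turn=[0, 0, 0, 0, 0])

```text
clock: 20.67
tcp_pos: [0.5663, 0.2244, 0.1766]
orientation: [-0.001, 1.0, -0.001, -0.002]
force: [0.1, -0.4, -2.3]
opening: 0.23
finger_force: 108.5
```

```bash
python3 d.py .572 .2 .18 180; python3 poly.py
python3 - <<'E'
from h import *
np.set_printoptions(precision=4,suppress=True)
print(ray("top",[(325,188/3.5+89.64),(370,188/3.5+89.64)],.332))
q=np.load("top0.npz");g=q["p"].astype(int).sum(2)
for u in(320,350,380):print(u,g[134:150,u])
for n in("top","scene"):
    F=cloud(n,np.load(n+"0.npz")["d"]).reshape(-1,3)
    m=(F[:,2]>.325)&(F[:,2]<.342)&(F[:,0]>.6)&(F[:,0]<.635)&(F[:,1]>-.02)&(F[:,1]<.22);print(n,m.sum(),np.percentile(F[m,0],[1,5,25,50,75,95]))
E
```

```text
clk 20.67 tcp [0.5663 0.2244 0.1766] yaw 180.1 F [ 0.1 -0.4 -2.3] op 0.230 ff 108.5 q [-0.5   0.42  0.02  1.77 -0.01  0.95  1.1 ]
delta now axes [-0.0057 -0.0244 -0.0034] turn 0.1
scene area 2433 mm2 [(690, 216), (676, 218), (649, 212), (627, 187), (622, 164), (632, 162), (664, 168), (683, 194), (684, 202), (690, 202)]
[[0.614  0.1847 0.332 ]
 [0.6141 0.0661 0.332 ]]
320 [322 414 333 346 410 456 392 487 489 368 229 220 225 224 230 226]
350 [400 534 369 424 429 456 403 520 455 318 282 285 183 256 288 296]
380 [428 528 364 420 436 497 456 558 444 282 282 288 189 264 286 283]
top 404 [0.6132 0.6138 0.6159 0.6186 0.622  0.6296]
scene 569 [0.6122 0.6131 0.6143 0.616  0.6193 0.6299]
```

>>> apply_moves([
  [-0.002, 0, 0],
  [-0.002, 0, 0],
  [0, -0.004, 0],
  [0, -0.005, 0],
  [0, -0.005, 0],
], turn=[0, 0, 0, 0, 0])

```text
clock: 21.18
tcp_pos: [0.5718, 0.2114, 0.1801]
orientation: [-0.0, 1.0, 0.0, 0.0]
force: [-0.7, -0.7, -2.1]
opening: 0.231
finger_force: 108.5
```

>>> apply_moves([
  [0, -0.005, 0],
  [0, -0.005, 0],
  [0, -0.005, 0],
  [0, -0.005, 0],
  [0, 0, 0],
], turn=[0, 0, 0, 0, 0])

```text
clock: 21.6
tcp_pos: [0.5718, 0.1902, 0.1797]
orientation: [0.001, 1.0, -0.0, -0.0]
force: [-0.1, -0.3, -1.8]
opening: 0.23
finger_force: 108.6
```

```bash
python3 d.py .572 .2 .18 180; python3 poly.py
```

```text
clk 21.60 tcp [0.5718 0.1902 0.1797] yaw 179.9 F [-0.1 -0.3 -1.8] op 0.230 ff 108.6 q [-0.45  0.41  0.03  1.79 -0.01  0.95  1.16]
delta now axes [-0.0002  0.0098 -0.0003] turn -0.1
scene area 2439 mm2 [(690, 202), (668, 204), (644, 196), (627, 176), (620, 151), (660, 154), (682, 178), (682, 188), (690, 190)]
```

>>> apply_moves([
  [0, -0.005, 0],
  [0, -0.005, 0],
  [0, -0.005, 0],
  [0, -0.005, 0],
  [0, 0, 0],
], turn=[0, 0, 0, 0, 0])

```text
clock: 22.12
tcp_pos: [0.5718, 0.1701, 0.1797]
orientation: [0.001, 1.0, -0.0, 0.0]
force: [-0.2, 0.2, -2.5]
opening: 0.227
finger_force: 108.5
```

```bash
python3 d.py .572 .2 .18 180; python3 poly.py; python3 rect.py r3
```

```text
clk 22.12 tcp [0.5718 0.1701 0.1797] yaw 179.9 F [-0.2  0.2 -2.5] op 0.227 ff 108.5 q [-0.42  0.4   0.04  1.8  -0.02  0.94  1.19]
delta now axes [-0.0001  0.0299 -0.0003] turn -0.1
scene area 2498 mm2 [(690, 180), (668, 182), (644, 177), (628, 160), (618, 132), (657, 132), (681, 156), (684, 166), (690, 166)]
```

View pics/r3.png

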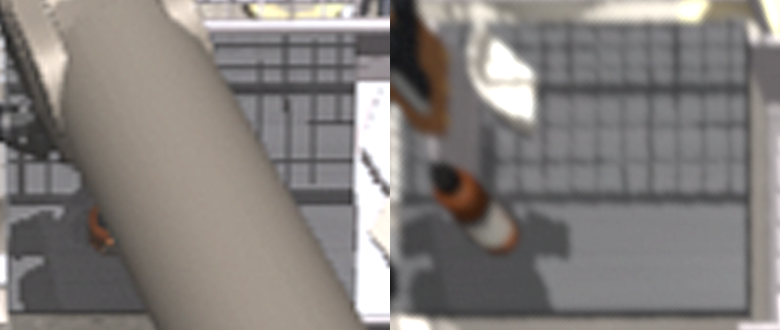

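The bottle (scene half, about (475,210)) hasn't moved, and a (about (505,80)) is moving along with the blade tip.

>>> apply_moves([
  [0, -0.005, 0],
  [0, -0.005, 0],
  [0, -0.005, 0],
  [0, -0.005, 0],
  [0, -0.005, 0],
], turn=[0, 0, 0, 0, 0])

```text
clock: 22.63
tcp_pos: [0.5717, 0.1462, 0.1797]
orientation: [-0.0, 1.0, -0.0, 0.0]
force: [-0.3, -0.6, -2.5]
opening: 0.228
finger_force: 108.5
```

>>> apply_moves([
  [0, -0.005, 0],
  [0, -0.005, 0],
  [0, -0.005, 0],
  [0, -0.005, 0],
  [0, 0, 0],
], turn=[0, 0, 0, 0, 0])

```text
clock: 23.05
tcp_pos: [0.5717, 0.1253, 0.1797]
orientation: [0.001, 1.0, -0.0, -0.0]
force: [0.0, -0.1, -2.4]
opening: 0.233
finger_force: 108.5
```

```bash
python3 d.py .572 .2 .18 180; python3 poly.py
```

```text
clk 23.05 tcp [0.5717 0.1253 0.1797] yaw 179.9 F [ 0.  -0.1 -2.4] op 0.233 ff 108.5 q [-0.36  0.38  0.05  1.83 -0.02  0.93  1.27]
delta now axes [-0.0002  0.0747 -0.0003] turn -0.1
scene area 2712 mm2 [(690, 127), (682, 134), (668, 136), (639, 134), (622, 120), (609, 94), (636, 86), (654, 90), (666, 97), (681, 114), (690, 116)]
```

>>> apply_moves([
  [0, -0.006, 0],
  [0, -0.007, 0],
  [0, -0.007, 0],
  [0, -0.007, 0],
  [0, -0.007, 0],
], turn=[0, 0, 0, 0, 0])

```text
clock: 23.57
tcp_pos: [0.5717, 0.0918, 0.1797]
orientation: [0.0, 1.0, -0.0, -0.0]
force: [-0.1, 0.7, -1.6]
opening: 0.229
finger_force: 108.5
```

>>> apply_moves([
  [0, -0.007, 0],
  [0, -0.007, 0],
  [0, -0.007, 0],
  [0, -0.007, 0],
  [0, -0.007, 0],
], turn=[0, 0, 0, 0, 0])

```text
clock: 23.98
tcp_pos: [0.5717, 0.0572, 0.1797]
orientation: [-0.0, 1.0, 0.0, 0.0]
force: [-0.6, -0.0, -2.6]
opening: 0.235
finger_force: 108.5
```

```bash
python3 d.py .572 .2 .18 180; python3 poly.py
```

```text
clk 23.98 tcp [0.5717 0.0572 0.1797] yaw 180.0 F [-0.6 -0.  -2.6] op 0.235 ff 108.5 q [-0.26  0.37  0.07  1.85 -0.03  0.92  1.39]
delta now axes [-0.0004  0.1428 -0.0003] turn 0.0
scene area 2639 mm2 [(690, 58), (678, 64), (642, 64), (620, 47), (610, 26), (632, 16), (654, 20), (682, 42), (690, 43)]
```

>>> apply_moves([
  [0, -0.007, 0],
  [0, -0.008, 0],
  [0, -0.008, 0],
  [0, -0.008, 0],
  [0, -0.008, 0],
], turn=[0, 0, 0, 0, 0])

```text
clock: 24.5
tcp_pos: [0.5717, 0.0179, 0.1797]
orientation: [-0.0, 1.0, -0.0, -0.0]
force: [-0.1, 0.2, -1.8]
opening: 0.231
finger_force: 108.5
```

>>> apply_moves([
  [0, -0.008, 0],
  [0, -0.008, 0],
  [0, -0.008, 0],
  [0, -0.008, 0],
  [0, -0.008, 0],
], turn=[0, 0, 0, 0, 0])

```text
clock: 24.92
tcp_pos: [0.5717, -0.0219, 0.1797]
orientation: [-0.0, 1.0, -0.0, 0.0]
force: [0.1, 0.1, -1.8]
opening: 0.228
finger_force: 108.5
```

>>> apply_moves([
  [0, -0.008, 0],
  [0, -0.008, 0],
  [0, -0.008, 0],
  [0, -0.008, 0],
  [0, 0, 0],
], turn=[0, 0, 0, 0, 0])

```text
clock: 25.33
tcp_pos: [0.5716, -0.0556, 0.1797]
orientation: [0.001, 1.0, -0.001, -0.0]
force: [-0.7, -1.2, -2.0]
opening: 0.229
finger_force: 108.6
```

```bash
python3 d.py .572 .2 .18 180; python3 poly.py;python3 pc.py
```

```text
clk 25.33 tcp [ 0.5716 -0.0556  0.1797] yaw 179.9 F [-0.7 -1.2 -2. ] op 0.229 ff 108.6 q [-0.1   0.36  0.11  1.86 -0.05  0.92  1.6 ]
delta now axes [ 2.000e-04  2.556e-01 -3.000e-04] turn -0.1
scene area 391 mm2 [(684, 235), (596, 235), (596, 230), (636, 232), (670, 230)]
top pan 39 mean [ 0.665 -0.048  0.021] min [ 0.645 -0.062  0.   ] max [ 0.682 -0.038  0.05 ]
top pan 281 mean [ 0.564 -0.092  0.013] min [ 0.525 -0.119  0.   ] max [ 0.606 -0.065  0.034]
top pan 27 mean [ 0.499 -0.115  0.005] min [ 0.492 -0.123  0.001] max [ 0.515 -0.101  0.01 ]
scene plate 32 mean [0.602 0.234 0.095] min [0.564 0.231 0.092] max [0.642 0.236 0.098]
scene plate 581 mean [0.509 0.176 0.094] min [0.48  0.116 0.09 ] max [0.558 0.235 0.098]
scene plate 168 mean [0.501 0.014 0.094] min [ 0.482 -0.003  0.091] max [0.532 0.03  0.098]
scene pan 70 mean [ 0.695 -0.094  0.078] min [ 0.69  -0.128  0.074] max [ 0.699 -0.058  0.082]
scene pan 2197 mean [ 0.597 -0.076  0.012] min [ 0.513 -0.122  0.001] max [ 0.696 -0.03   0.049]
scene pan 109 mean [ 0.663 -0.144  0.002] min [ 0.612 -0.15   0.   ] max [ 0.7   -0.139  0.007]
scene pan 140 mean [ 0.518 -0.144  0.002] min [ 0.481 -0.149  0.   ] max [ 0.562 -0.139  0.006]
```

>>> apply_moves([
  [0.01, 0, -0.01],
  [0.015, 0, -0.02],
  [0.015, 0, -0.03],
  [0.01, 0, -0.03],
  [0.005, 0.02, -0.02],
], turn=[0, 0, 0, 0, 0])

```text
clock: 25.95
tcp_pos: [0.5161, -0.0366, 0.2924]
orientation: [0.002, 1.0, -0.001, 0.001]
force: [2.7, -0.4, -2.1]
opening: 0.231
finger_force: 108.7
```

>>> apply_moves([
  [0.008, 0.037, 0],
  [0.008, 0.037, 0],
  [0.008, 0.037, 0],
  [0.008, 0.037, 0],
  [0.008, 0.037, 0],
], turn=[0, 0, 0, 0, 0])

```text
clock: 26.37
tcp_pos: [0.4757, 0.1542, 0.29]
orientation: [-0.001, 1.0, 0.0, 0.0]
force: [0.8, 0.5, -1.9]
opening: 0.232
finger_force: 108.6
```

>>> apply_moves([
  [0.008, 0.037, 0],
  [0.008, 0.037, 0],
  [0.008, 0.037, 0],
  [0.008, 0.037, 0],
  [0.008, 0.037, 0],
], turn=[0, 0, 0, 0, 0])

```text
clock: 26.78
tcp_pos: [0.4353, 0.3391, 0.2899]
orientation: [-0.001, 1.0, 0.0, 0.0]
force: [1.8, -0.3, -2.9]
opening: 0.23
finger_force: 108.6
```

>>> apply_moves([
  [0.008, 0.037, 0],
  [0.005, 0.03, 0],
  [0, 0, 0],
  [0, 0, 0],
  [0, 0, 0],
], turn=[0, 0, 5, 5, 5.2])

```text
clock: 27.2
tcp_pos: [0.4224, 0.4051, 0.2893]
orientation: [0.133, 0.991, -0.0, -0.0]
force: [0.8, -0.8, -2.6]
opening: 0.233
finger_force: 108.7
```

```bash
python3 d.py .4122 .4335 .15 164.7
```

```text
clk 27.20 tcp [0.4224 0.4051 0.2893] yaw 164.7 F [ 0.8 -0.8 -2.6] op 0.233 ff 108.7 q [-0.74  0.29 -0.16  1.69  0.05  1.16  0.39]
delta now axes [0.0173 0.0247 0.1393] turn 0.0
```

>>> apply_moves([
  [0.009, 0.012, 0.03],
  [0.008, 0.0125, 0.035],
  [0, 0, 0.035],
  [0, 0, 0.025],
  [0, 0, 0.014],
], turn=[0, 0, 0, 0, 0])

```text
clock: 27.62
tcp_pos: [0.4113, 0.4311, 0.147]
orientation: [0.131, 0.991, -0.002, -0.002]
force: [-0.3, -0.3, -1.7]
opening: 0.227
finger_force: 108.6
```

>>> apply_moves([
  [0, 0, 0],
  [0, 0, 0],
  [0, 0, 0],
  [0, 0, 0],
  [0, 0, 0],
], turn=[0, 0, 0, 0, 0])

```text
clock: 28.03
tcp_pos: [0.4141, 0.4328, 0.1523]
orientation: [0.132, 0.991, 0.001, 0.001]
force: [-0.5, -0.3, -2.9]
opening: 0.229
finger_force: 108.6
```

```bash
python3 d.py .4122 .4335 .15 164.7; python3 sc.py
python3 - <<'E'
from h import *
p,d=snapshot("scene");q,e=snapshot("top")
A=cv2.resize(p[160:230,220:300],(400,350),interpolation=cv2.INTER_CUBIC);B=cv2.resize(q[190:260,220:300],(400,350),interpolation=cv2.INTER_CUBIC)
np.savez("st.npz",p=p,d=d,q=q,e=e);cv2.imwrite("pics/st.png",np.hstack([A,B])[:,:,::-1])
E
```

```text
clk 28.03 tcp [0.4141 0.4328 0.1523] yaw 164.8 F [-0.5 -0.3 -2.9] op 0.229 ff 108.6 q [-0.78  0.44 -0.17  1.81  0.09  0.9   0.31]
delta now axes [0.0021 0.0002 0.0023] turn 0.1
top blade 15 a [0.0666 0.0767] b [-0.0028 -0.0017  0.0009] z [-0.0761 -0.0255]
scene block 301 a [0.0024 0.0571] b [-0.0105 -0.0075  0.0043] z [-0.0253  0.0286]
scene blade 250 a [0.0167 0.0757] b [-0.0021  0.0023  0.0052] z [-0.0801 -0.0259]
```

View pics/st.png

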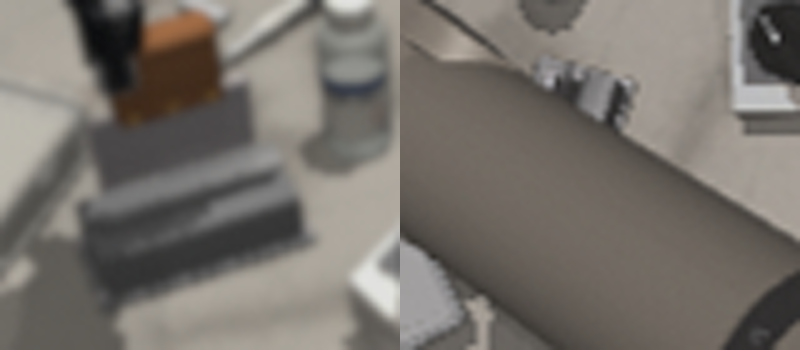

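The scene half shows the scraper upright and lined up just above the slot (about (190,200)).

>>> apply_moves([
  [0.001, 0.0005, 0.008],
  [0, 0, 0.01],
  [0, 0, 0.01],
  [0, 0, 0.008],
  [0, 0, 0.004],
], turn=[0, 0, 0, 0, 0])

```text
clock: 28.65
tcp_pos: [0.4124, 0.433, 0.1091]
orientation: [0.132, 0.991, -0.0, -0.0]
force: [1.1, 1.3, -1.2]
opening: 0.234
finger_force: 108.9
```

>>> apply_moves([
  [0, 0, 0.006],
  [0, 0, 0.006],
  [0, 0, 0.005],
  [0, 0, 0.001],
  [0, 0, 0],
], turn=[0, 0, 0, 0, 0])

```text
clock: 29.07
tcp_pos: [0.4127, 0.4332, 0.0924]
orientation: [0.132, 0.991, 0.0, -0.0]
force: [0.6, 1.8, -3.3]
opening: 0.229
finger_force: 108.8
```

>>> apply_moves([
  [0, 0, 0],
  [0, 0, 0],
  [0, 0, 0],
  [0, 0, 0],
  [0, 0, 0],
], turn=[0, 0, 0, 0, 0])

```text
clock: 29.48
tcp_pos: [0.4127, 0.4331, 0.0929]
orientation: [0.132, 0.991, 0.0, 0.0]
force: [1.4, 4.2, -2.3]
opening: 0.23
finger_force: 108.5
```

>>> apply_moves([
  [0, 0, 0.001],
  [0, 0, 0.001],
  [0, 0, 0.001],
  [0, 0, 0],
  [0, 0, 0],
], turn=[0, 0, 0, 0, 0])

```text
clock: 29.9
tcp_pos: [0.413, 0.433, 0.0899]
orientation: [0.132, 0.991, 0.0, 0.0]
force: [2.1, 4.8, -1.7]
opening: 0.233
finger_force: 108.8
```

>>> apply_moves([
  [0, 0, 0],
  [0, 0, 0],
  [0, 0, 0],
  [0, 0, 0],
  [0, 0, 0],
], turn=[0, 0, 0, 0, 0], hand=0.55)

```text
clock: 30.32
tcp_pos: [0.4125, 0.432, 0.0895]
orientation: [0.132, 0.991, -0.001, -0.0]
force: [0.5, -1.1, -0.1]
opening: 0.546
finger_force: 0.0
```

>>> apply_moves([
  [0, 0, -0.01],
  [0, 0, -0.02],
  [0, 0, -0.03],
  [0, 0, -0.035],
  [0, 0, -0.035],
], turn=[0, 0, 0, 0, 0])

```text
clock: 30.73
tcp_pos: [0.4123, 0.4322, 0.2215]
orientation: [0.132, 0.991, -0.0, -0.0]
force: [1.1, 0.6, -0.1]
opening: 0.549
finger_force: 0.0
```

>>> apply_moves([
  [0.03, 0.02, 0],
  [0.03, 0.02, 0],
  [0.03, 0.02, 0],
  [0.03, 0.02, 0],
  [0, 0, 0],
], turn=[0, 0, 0, 0, 0])

```text
clock: 31.15
tcp_pos: [0.3095, 0.5477, 0.2209]
orientation: [0.127, 0.992, 0.002, -0.002]
force: [-1.1, 0.1, 0.7]
opening: 0.545
finger_force: 0.0
```

```bash
python3 d.py .4122 .4335 .15 164.7
python3 - <<'E'
from h import *
np.set_printoptions(precision=4,suppress=True)
p,d=snapshot("scene");q,e=snapshot("top")
A=cv2.resize(p[140:340,220:480],(480,370),interpolation=cv2.INTER_CUBIC);B=cv2.resize(q[100:260,225:445],(320,370),interpolation=cv2.INTER_CUBIC)
cv2.imwrite("pics/end.png",np.hstack([A,B])[:,:,::-1])
for n,P,D in(("scene",p,d),("top",q,e)):
    F=cloud(n,D).reshape(-1,3);C=P.reshape(-1,3).astype(int)
    br=(abs(F[:,0]-.44)<.08)&(abs(F[:,1]-.42)<.06)&(F[:,2]>.05)&(F[:,2]<.14)&(C[:,0]>C[:,2]*1.5)
    X=F[br,:2]-[.435,.415];print(n,br.sum(),"along",np.percentile(X@[.966,-.26],[2,98]) if br.any() else '',"z",np.percentile(F[br,2],[2,95]) if br.any() else '')
E
```

```text
clk 31.15 tcp [0.3095 0.5477 0.2209] yaw 165.5 F [-1.1  0.1  0.7] op 0.545 ff 0.0 q [-0.99  0.42 -0.22  1.67  0.1   1.06  0.08]
delta now axes [-0.128  -0.0847  0.0709] turn 0.8
scene 341 along [-0.0258  0.0304] z [0.0635 0.1168]
top 150 along [-0.0285  0.0306] z [0.0901 0.1179]
```

View pics/end.png

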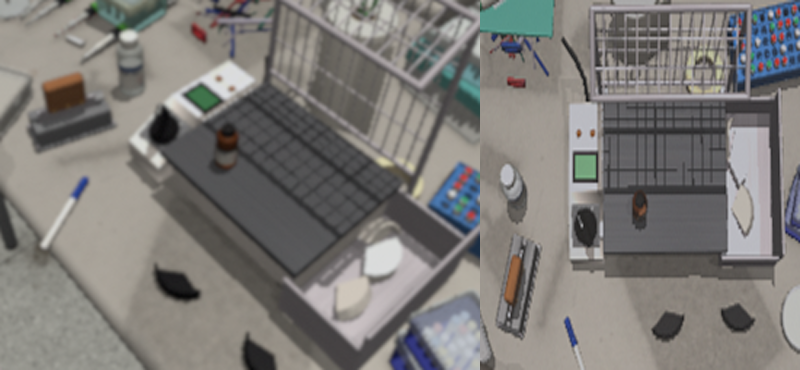

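The plate is clear, the bottle stands in place, the scraper is in its stand, and I can make out pieces in the pan near (350,295) and (383,250). My picture allowance is used up, so I'll count the pieces numerically.

Run:
```python
from h import *
s=.004
for n in("scene","top"):
    p,d=snapshot(n);F=cloud(n,d).reshape(-1,3)
    m=(F[:,0]>.48)&(F[:,0]<.70)&(F[:,1]>-.155)&(F[:,1]<-.0)&(F[:,2]>-.01)&(F[:,2]<.1)
    G=np.full((55,39),-1.)
    i=((.70-F[m,0])/s).astype(int);j=((0-F[m,1])/s).astype(int);np.maximum.at(G,(i,j),F[m,2]*1000)
    print(n)
    for k in range(0,55):print("%3d "%(700-4*k)+"".join(" . " if v<-0.5 else "%3d"%v for v in G[k]))
    B=p.min(2)
```

```text
scene
700  .  93 93 93 95 93 79 53 78 76 78 77 78 66 78 77 78 79 80 78 69 78 58 78 78 77 80 80 70 79 80 67 .  .  50  2  2  1  1
696  94 96 94 94 94 93 93 80 76 79 78 79 80 79 80 78 80 77 78 80 81 82 80 80 79 80 81 79 80 80 80 80 79 .  95 95  4  1  4
692  93 93 94 93 92 95 90 .  .  78 .  .   5  4  5  6  7  7  4  5  0  8  6 78  8  7  5  6  5 .  .  .  .  .  91  1  3  0 . 
688  96 94 93 94 94 96 89 .  .  .  .   4  5 14  5  5  6  6  4  5  7  3  5  6  6  5  6  6 .  .  .  .  .  .  94  0  2  1  3
684  94 93 95 94 92 94 89 .  .  13 14 20 23  5  4  8  5  6  7  3  5  5  6  6 .   7  7  6  6 .  .  .  .  .  92  2  2  2  2
680  95 95 95 96 95 93 85 .  .  18 26 30 .   6  8  5  7  6  6  7  6  8  6  8  7  5  5  6  6 .  .  .  .  .  91  3  5  2  3
676  96 95 93 95 95 92 85 30 35 16 37 36 .  .  .  .   6  3  5  6  7  5  7  4  4  6  6  8  6 .  .  .  .  .  92  2  3  3  3
672  92 95 95 94 95 95 92 .  37 15 36  7 .  .  .  .   4  3  9  8  7  7  6  5  7  8  7  7  7 .  .  .  .  .  90  2  1  0  4
668  93 94 94 94 94 92 90 .  41 16 41  6 .  .  24 .  .   4  8  7  5  6  4  6  5  3  6  5  5 .  .  .  .  .  91  4  4  3
[... 11628 characters left out ...]
  .   1  5  8  6  3 .   5  4  4  4  7  9  4  4  2  1  2  2  2  2  2 .   5 .  .  98 .  .  . 
500  94 89 98 91 90 91 93 91 .  .   0  4  1  3  6  0 11  6 .   0  1  4  7  0 .  .   3  2 .   0  3  2  1  1  6 97 .  .  . 
496  94 95 89 97 90 92 93 89  1  2  3  0  6  2  5  4  1  6  5  0  9  8  5  2  2  5  5  6  3  0  7  2  3 12  1 88 .  .  . 
492  95 89 89 97 94 91 95 88 .   4  5  3  3  6  5 .   5  6  2  4 .   4 .  .  .   4  4 .   7 .   4  4  4  5 99 80 .  .  . 
488  93 90 88  3 98 90 89 91 .  .  .  .  .  .  .  .  .  .  .  .  .  .  .  .  .  .  .  .  .  .  .  .  .  .  .  94 .  .  . 
484  94  3 .  93 91 92 96 90 .  .  .  .  .  .  .  .  .  .  .  .  .  .  .  .  .  .  .  .  .  .  .  .  .  .  .  94 .  .  .
```

Three separate pieces are in the pan: two lying flat or flipped, and one leaning on the hotplate side. All are below the plate, so I'm handing in.

```bash
python3 -c "
from cell import workorder;print(workorder.finish_job())"
```

```text
the job is handed in; nothing more can be done
None
```

I switched the hotplate off first, swept all three pieces into the pan with the scraper, stood the scraper back in its stand, left the amber bottle where it was, and handed the job in at about 31 s of the 69 s allowed; no verdict came back.

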